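# Clamp the hub sleeve in the hold-down fixture

### The arm

A 7-joint arm with a two-finger parallel gripper is mounted at the origin on the work surface; the furniture and walls round the work are solid. World frame = base frame: x ahead of the robot, y to its left, z up, the work surface at z = 0. Lengths are in mm, angles in rad, forces in N, time in s.
With the tool pointing down it reaches from about 400 to 900 mm from the base axis. Payload 5.5 kg.
Tool frame: the origin (TCP) lies at the centre of the arm's flange, where the gripper is bolted on; the fingertips stand 173 mm ahead of it and the grasp point (between the pads) lies 155 mm ahead of it; z points along the fingers, y is the line along which they close (so a half turn about z gives the same grasp; the last joint's range is limited). The gripper opens to 85 mm and grips with 20 to 120 N. Pads are 22 mm wide; open, the fingers measure 114 mm over their backs; the gripper's body (76 mm by 85 mm) begins 54 mm behind the grasp point. The pads swing forward as they close: fully open they stand 13 mm farther back than shut.
Start: joints at [-1.024, 0.501, -0.427, 1.55, 0.221, 1.138, -0.21], TCP at [181.971, 624.005, 404.71] pointing down, gripper open.
Joint ranges: [-2.88, 2.88], [-0.31, 2.03], [-1.54, 1.56], [0.2, 2.42], [-1.41, 4.55], [0.19, 2.02], [-2.57, 2.57]. Speed limits (rad/s): [2.57, 2.57, 3.14, 3.14, 3.14, 3.14, 3.14].

### API

Orientations are given as a unit quaternion [w, x, y, z].
In Python, from plant import monitor, snapshot, job_done, masks_of, pinpoint gives the robot as it stands.
- The arm moves only by the tool arm_command, never from a script. Its arguments are lists of equal length, an entry for each row: "dp": the shift along the tool's x, y, z in m, a list of three; "turn": the turn, a rotation vector about the tool's x, y, z in rad, a list of three; "jaw": the opening, from 0 (shut) to 1 (fully open). A call has 1 to 10 rows; each row shifts and turns the commanded pose from where the row before left it, along the tool's axes as they then stand; what a row does not reach is not made up. A row lasts 1/12 s, in which the tool goes at most 41.7 mm and 7.16 degrees, less where a joint would pass 70% of its speed; a pose out of reach is approached as far as the arm can. A call with a gripper value outside its range is refused whole. The fingers move at their own pace and stop on an object; the grip force is fixed at half the most. Time passes only in rows, so rows that do not move let the fingers close. It gives the time, the measured TCP pose, the force, the opening and the grip force at its end, in the units of the state.
- monitor.observe(): the state, without advancing time (a new reading comes with each control period).
- snapshot(name): name is "scene" or "top"; returns a dict with "pixels" (480x640x3 uint8, red, green, blue), "z_map" (480x640 float32, mm along the optical axis (not along the pixel's ray), 0 where there is no reading), "fx", "fy", "cx", "cy" (pixels), "origin" and "rotation" of the camera in the world. Camera axes: x right, y down, z forward; pixel columns grow to the right and rows downward; lengths in mm; the calibration is good to about 2 mm. A picture is of the moment at which its call begins.
- job_done(): hands the job in; it is judged then, once.
Trained networks look in the newest picture that a camera, given by its name, has taken for a name from the list of things; names that differ only in an ending like _2 or _b are one class to them, and where a whole thing is asked for, a point or a joint stands for the part that bears it (a point fixed in the world has none). Each returns a list of dicts, best first, with "score" (0 to 1); they miss things now and then, are a little off and sometimes report something else, mostly with a low value. They report only what shows in the picture. A call takes as long as a camera call.
- masks_of(name, camera): "region" (480x640 bool, what is visible of it).
- pinpoint(name, camera): "at" ([x, y, z] in mm, in world coordinates, good to about 4 mm: a listed point, or the origin of a listed thing).
The state is a dict: "t": time; "q": joint angles; "joint_velocities": joint speeds; "joint_efforts": joint torques, N m; "tcp_pos": TCP position; "tool_rot": TCP orientation; "contact_force": force on the tool from outside, world axes, zero at the start; "torque": the same for the moment, N m; "opening": finger opening in mm; "gripper_force": force on a finger pad.
Only numpy, scipy, OpenCV 4.12 (cv2) and the standard library are available. Lean on these libraries where they do the work, as an engineer would, in place of code of your own. Each camera call takes 0.05 s, during which the arm holds its last target. There are 200 camera calls.

### The job

Stand the steel hub sleeve upright on the hold-down fixture, back against its vee stop under the raised clamp arm. Then press the sprung arm down until its catch snaps and holds it clamped on the sleeve, and let go. Leave the piston, the spray can and the coil spring where they stand.

Things in the scene. Friction and masses are not known exactly. Their poses are not given: they have to be found in the camera images.
- sleeve: The part: plain grey steel hub sleeve, a hollow stepped tube standing upright, 50 mm across its widest, 60 mm tall, 0.3 to 0.5 kg, wide end down. Origin at the centre of its underside, z up its axis. It stands loose on the bench to the robot's right of the fixture; take it across its 50 mm.
- nest (a point): Point on top of the fixture's 12 mm steel plate where the centre of the sleeve's underside belongs; touching the vee stop it is 2 mm past this, to +x. x points to the arm's hinge (away from the robot), z up, y to the left. The plate reaches 80 mm to -x and 65 mm to either side. The vee stop (18 mm high) stands on the +x side; the nest is open to -x.
- knob (a point): Centre of the black ball (36 mm) at the free end of the clamp arm, where it is pressed. The arm (bar 26 mm wide, 13 thick) hinges 105 mm from the nest along its +x, 88 mm above the plate; the ball is 210 mm from the hinge. Raised, it slants over the nest at 50 degrees: the ball is 30 mm to the -x side of the nest and 249 mm above it, so lean the tool back to -x to load.
- clamp_arm (a joint): Angle of the clamp arm in rad: 0 raised (held by a spring, about 1 N at the ball), 0.87 level and caught. The ball swings down and to -x about the hinge. At 0.58 to 0.73 a spring catch behind the hinge resists, about 10 to 12 N straight down at the ball; past it the arm snaps to 0.87 and stays, its sprung rubber foot pressed 4 mm on the sleeve's top. Stop at 0.905.
- piston: Bystander: light metal piston standing, 68 mm across, 76 mm tall, to the left of the fixture. Origin at the centre of its underside.
- spray: Bystander: spray can standing, 65 mm across, 216 mm tall, left of the fixture. Origin at the centre of its underside.
- spring: Bystander: steel coil spring standing, 33 mm across, 66 mm tall, at the left. Origin at the centre of its underside.

How it is judged:
By the outcome, as a careful person would: the job done as asked, in the order asked, and still so for the second after the job is handed in, with the robot touching nothing.
It also fails if it takes over 58 s, if anything falls off the work surface, if the arm or the gripper's body presses on something with over 40 N, if the wrist force passes 120 N, or if a joint passes its speed limit or range.

## Working session

There is one attempt and no reset: what is moved stays moved. The work goes in short steps, Python scripts to look and compute and a tool call to move; the robot and the scene stay as the last step left them, time stands still between calls to the robot, and variables do not carry over. Pictures are saved under pics/ and viewed, at most 10 in all, crops included, and the job is handed in when it is done.

Besides the shell and the picture viewer there is one more tool, called after "Request:" as name(argument=value, ...) on one line, values as JSON. arm_command: Moves the arm, as the interface text tells. Its arguments: {"type":"object","properties":{"dp":{"type":"array"},"turn":{"type":"array"},"jaw":{"type":"array"}},"required":["dp","turn","jaw"]}

```bash
mkdir -p pics; ls; python3 - <<'E'
from plant import monitor, snapshot, masks_of, pinpoint
import cv2,numpy as np
s=monitor.observe();print({k:np.round(v,3) for k,v in s.items()})
ims=[]
for c in("scene","top"):
    d=snapshot(c);ims.append(d["pixels"]);print(c,np.round(d["origin"]),np.round(d["rotation"],3).tolist(),d["fx"])
    for n in("sleeve","nest","knob","piston","spray","spring"):
        print(n,[(np.round(r["at"],1),round(r["score"],2)) for r in pinpoint(n,c)[:2]])
    cv2.imwrite(f"pics/{c}0.png",d["pixels"][:,:,::-1])
E
```

```text
pics
{'t': np.float64(0.0), 'q': array([-1.024,  0.502, -0.427,  1.551,  0.221,  1.138, -0.21 ]), 'joint_velocities': array([ 0.001, -0.001, -0.001, -0.   , -0.001, -0.001, -0.   ]), 'joint_efforts': array([-0.0000e+00, -5.6951e+01, -5.8160e+00, -2.8094e+01,  1.1000e-02,
        1.2000e-02, -0.0000e+00]), 'tcp_pos': array([181.949, 623.645, 403.666]), 'tool_rot': array([-0.   ,  0.141,  0.99 , -0.001]), 'contact_force': array([-0.309,  0.132,  0.734]), 'torque': array([ 0.014, -0.027, -0.024]), 'gripper_force': np.float64(0.0), 'opening': np.float64(85.476)}
scene [   0. -530.  856.] [-0.402, 0.836, -0.34, 0.154] 495.5264236110127
sleeve [(array([ 490.2, -178.8,    0.6]), 0.89)]
nest [(array([583.8, 170.6,  13.1]), 0.69)]
knob [(array([562.1, 161.8, 265.3]), 0.74), (array([587.7, 170.4,  10.8]), 0.42)]
piston [(array([523. , 386.2,  -2.4]), 0.87)]
spray [(array([610.9, 365.9,  -3. ]), 0.67)]
spring [(array([459. , 348.4,   2. ]), 0.77)]
top [ 322.   83. 1175.] [-0.094, 0.702, -0.7, 0.09] 542.6526525573239
sleeve [(array([589.3, 170.8,  13.7]), 0.66), (array([ 484.6, -181.3,   -2.3]), 0.56)]
nest [(array([589.3, 171.3,  13.8]), 0.72)]
knob [(array([559.4, 162. , 262.2]), 0.56)]
piston [(array([ 5.240e+02,  3.841e+02, -1.000e-01]), 0.72)]
spray [(array([611.9, 366.2,   1.9]), 0.92)]
spring [(array([463.4, 345.4,  -4. ]), 0.77)]
```

View pics/scene0.png

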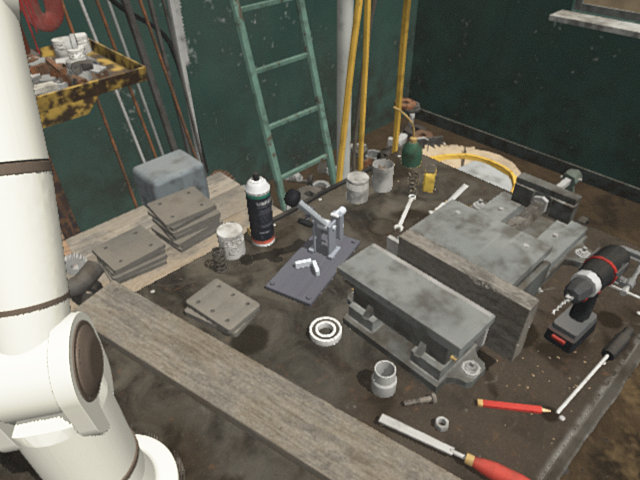

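View pics/top0.png

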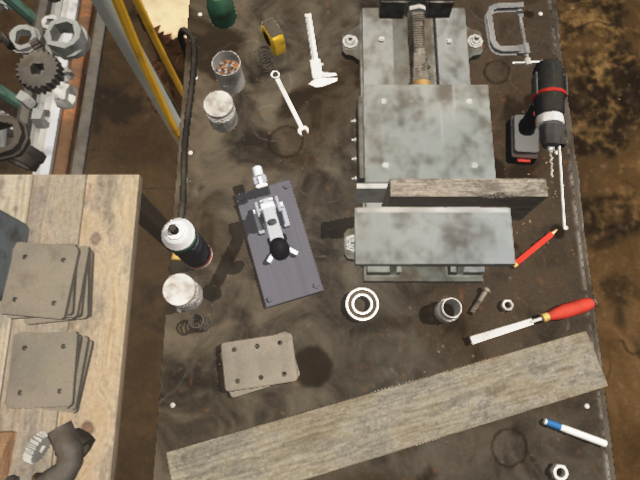

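The scene view shows the sleeve at (384,378) beside the big vise, and the fixture at (310,250) with the raised ball at (292,198). In the top view they're at (447,309) and (278,240), and the plate is turned roughly 17°. Next I'll measure them precisely.

```bash
cat >h.py <<'E'
from plant import monitor, snapshot, masks_of, pinpoint, job_done
import cv2,numpy as np
from scipy.spatial.transform import Rotation as R
def cloud(d):
    z=d["z_map"].astype(float);v,u=np.mgrid[:480,:640]
    c=np.stack([(u-d["cx"])/d["fx"]*z,(v-d["cy"])/d["fy"]*z,z],-1)
    p=c@np.array(d["rotation"]).T+d["origin"];p[z==0]=np.nan
    return p
E
python3 - <<'E'
from h import *
for c in("scene","top"):
    d=snapshot(c);p=cloud(d).reshape(-1,3);p=p[~np.isnan(p[:,0])]
    print("==",c)
    b=p[(abs(p[:,0]-487)<40)&(abs(p[:,1]+180)<40)]
    print("bench z",np.median(b[b[:,2]<8][:,2]))
    for lo in range(5,70,5):
        q=b[(b[:,2]>=lo)&(b[:,2]<lo+5)]
        if len(q)>3: print(lo,len(q),np.round(q.min(0)),np.round(q.max(0)))
    # plate
    q=p[(abs(p[:,0]-575)<170)&(abs(p[:,1]-170)<110)&(p[:,2]>7)&(p[:,2]<16)]
    r=cv2.minAreaRect(q[:,:2].astype(np.float32));print("plate",r,np.median(q[:,2]))
    # knob
    q=p[(abs(p[:,0]-560)<30)&(abs(p[:,1]-162)<30)&(p[:,2]>235)]
    A=np.c_[2*q,np.ones(len(q))];s=np.linalg.lstsq(A,(q**2).sum(1),rcond=None)[0];print("ball",len(q),s[:3],np.sqrt(s[3]+s[:3]@s[:3]))
    # height grid around
    print("heightmap x rows 800..350, y cols 320..-320")
    for X in range(760,340,-30):
        print(X,[int(np.max(t)) if len(t:=p[(abs(p[:,0]-X)<15)&(abs(p[:,1]-Y)<15)][:,2]) else -9 for Y in range(300,-330,-30)])
E
```

```text
Traceback (most recent call last):
  File "h.py", line 7, in cloud
    p=c@np.array(d["rotation"]).T+d["origin"];p[z==0]=np.nan
      ~^~~~~~~~~~~~~~~~~~~~~~~~~~
ValueError: matmul: Input operand 1 has a mismatch in its core dimension 0, with gufunc signature (n?,k),(k,m?)->(n?,m?) (size 4 is different from 3)
```

Rotation is a quaternion.

```bash
sed -i 's/np.array(d\["rotation"\]).T/R.from_quat(np.roll(d["rotation"],-1)).as_matrix().T/' h.py
python3 - <<'E'
from h import *
for c in("scene","top"):
    d=snapshot(c);p=cloud(d).reshape(-1,3);p=p[~np.isnan(p[:,0])]
    print("==",c)
    b=p[(abs(p[:,0]-487)<40)&(abs(p[:,1]+180)<40)]
    print("bench z",np.median(b[b[:,2]<8][:,2]))
    for lo in range(5,70,5):
        q=b[(b[:,2]>=lo)&(b[:,2]<lo+5)]
        if len(q)>3: print(lo,len(q),np.round(q.min(0)),np.round(q.max(0)))
    q=p[(abs(p[:,0]-575)<170)&(abs(p[:,1]-170)<110)&(p[:,2]>7)&(p[:,2]<16)]
    r=cv2.minAreaRect(q[:,:2].astype(np.float32));print("plate",r,np.median(q[:,2]))
    q=p[(abs(p[:,0]-560)<30)&(abs(p[:,1]-162)<30)&(p[:,2]>235)]
    A=np.c_[2*q,np.ones(len(q))];s=np.linalg.lstsq(A,(q**2).sum(1),rcond=None)[0];print("ball",len(q),s[:3],np.sqrt(s[3]+s[:3]@s[:3]))
    if c=="top":
      print("heightmap cols y 300..-300")
      for X in range(760,340,-30):
        print(X,[int(np.max(t)) if len(t:=p[(abs(p[:,0]-X)<15)&(abs(p[:,1]-Y)<15)][:,2]) else -9 for Y in range(300,-330,-30)])
E
```

```text
== scene
bench z 0.08741621441140524
5 37 [ 462. -203.    5.] [ 504. -158.   10.]
10 37 [ 462. -202.   10.] [ 506. -159.   15.]
15 60 [ 462. -203.   15.] [ 506. -161.   20.]
20 51 [ 462. -203.   20.] [ 506. -161.   25.]
25 73 [ 462. -203.   25.] [ 509. -155.   30.]
30 118 [ 462. -203.   30.] [ 507. -154.   35.]
35 63 [ 465. -201.   35.] [ 507. -159.   40.]
40 63 [ 466. -199.   40.] [ 507. -159.   45.]
45 59 [ 466. -199.   45.] [ 507. -159.   50.]
50 60 [ 465. -198.   50.] [ 507. -159.   55.]
55 107 [ 466. -198.   55.] [ 509. -157.   60.]
60 31 [ 467. -198.   60.] [ 507. -158.   63.]
plate ((587.6765747070312, 170.46441650390625), (355.5599060058594, 132.9770965576172), 16.89722442626953) 12.360500321357335
ball 266 [564.07633754 165.8315963  257.13560761] 22.654483080049456
== top
bench z 0.18850893658964196
5 37 [ 448. -220.    5.] [ 519. -145.   10.]
10 22 [ 464. -195.   11.] [ 505. -153.   15.]
15 23 [ 463. -196.   15.] [ 506. -153.   20.]
20 28 [ 463. -195.   20.] [ 508. -152.   25.]
25 44 [ 464. -197.   25.] [ 513. -153.   30.]
30 72 [ 464. -196.   30.] [ 510. -153.   35.]
35 28
[... 1052 characters left out ...]
 156, 157, 157, 157, 156, 157, -9]
580 [8, 7, 17, 31, 281, 281, 18, 15, 6, 156, 156, 156, 157, 157, 158, 156, 155, 157, 157, 157, 6]
550 [6, 5, 17, 19, 282, 283, 20, 19, 7, 155, 154, 156, 157, 155, 155, 157, 155, 156, 155, 158, 8]
520 [6, 6, 5, 23, 18, 19, 17, 16, 6, 22, 21, 23, 5, 6, 5, 32, 62, 6, 16, 20, 16]
490 [6, 6, 6, 16, 15, 5, 6, 6, 5, 23, 23, 23, 5, 5, 6, 63, 63, 61, 17, 5, 17]
460 [7, 5, 6, 6, 8, 5, 5, 5, 6, 20, 21, 15, 7, 7, 7, 61, 65, 32, 5, 20, 22]
430 [32, 33, 35, 35, 34, 34, 6, 5, 6, 5, 6, 6, 4, 5, 5, 4, 6, 21, 23, 22, 22]
400 [34, 35, 34, 35, 36, 35, 4, 5, 6, 5, 4, 8, 5, 6, 5, 7, 7, 5, 39, 50, 49]
370 [32, 37, 34, 35, 34, 35, 7, 5, 7, 7, 5, 6, 5, 5, 6, 61, 58, 57, 55, 52, 50]
```

```bash
python3 - <<'E'
from h import *
a=np.radians(16.9);n=np.array([588,171.])
Rn=np.array([[np.cos(a),np.sin(a)],[-np.sin(a),np.cos(a)]])
ims=[]
for c in("scene","top"):
    d=snapshot(c);p=cloud(d).reshape(-1,3);p=p[~np.isnan(p[:,0])]
    q=np.c_[(p[:,:2]-n)@Rn.T,p[:,2]]
    m=q[(q[:,2]>9)&(q[:,2]<15)&(abs(q[:,0])<200)&(abs(q[:,1])<90)]
    print(c,"plate ext",np.percentile(m,[1,99],axis=0).round(1).tolist())
    v=q[(q[:,2]>26)&(q[:,2]<34)&(abs(q[:,0])<60)&(abs(q[:,1])<62)]
    print("vee",len(v))
    for X in range(-30,60,6):
        w=v[(v[:,0]>=X)&(v[:,0]<X+6)]
        if len(w): print(X,np.sort(w[:,1].round()).astype(int).tolist())
    b=q[(q[:,2]>190)&(q[:,2]<225)&(abs(q[:,1])<40)];print("bar y",b[:,1].min(),b[:,1].max(),np.median(b[:,1]))
    u,v0=(300,255) if c=="scene" else (275,235)
    ims.append(cv2.resize(d["pixels"][v0-75:v0+75,u-50:u+50,::-1],(400,600),interpolation=cv2.INTER_CUBIC))
cv2.imwrite("pics/crop.png",np.hstack(ims))
E
```

```text
scene plate ext [[-79.0, -65.0, 9.3], [185.0, 63.7, 14.9]]
vee 112
6 [-30, -29, 28, 29, 32]
12 [-37, -36, -34, -33, -32, -32, -32, -29, -28, -25, -24, -23, 14, 22, 23, 26, 26, 27, 28, 30, 31, 32, 35]
18 [-28, -27, -27, -26, -23, -22, -19, -18, -17, -17, 15, 19, 19, 20, 21, 22, 24, 27, 27, 27, 29, 31]
24 [-23, -22, -22, -21, -18, -14, -12, 10, 11, 11, 14, 15, 15, 16, 16, 16, 18, 19, 21, 22]
30 [-20, -18, -17, -16, -14, -14, -12, -9, -8, -6, 2, 3, 5, 6, 9, 10, 11, 11, 14, 14, 16, 21]
36 [-10, -9, -8, -6, -5, -3, 0, 0, 0, 2, 5, 5, 6, 8, 8, 9, 11, 12]
42 [-6, -5]
bar y -39.959591934957686 38.82833193364501 -21.679225209727417
top plate ext [[-77.4, -63.3, 9.1], [188.3, 64.6, 14.9]]
vee 76
6 [30]
12 [-34, -34, -32, -32, -31, -30, -30, -29, -28, -28, -27, -25, -25, -23, -21, 22, 24, 25, 27, 27, 28, 29, 29, 31, 31, 32, 33, 34, 34, 35, 36]
18 [-31, -29, -29, -27, -27, -26, -25, -25, -24, -22, -22, -20, -20, -18, -18, 21, 23, 23, 25, 25, 26, 27, 28, 28, 29, 30, 30, 32, 32]
24 [-26, -24, -24, -23, -22, -22, -21, -20, -19, 24, 24, 26, 26]
30 [-21, -20]
bar y -12.279836569304864 13.539398145510953 0.8615432851817543
```

View pics/crop.png

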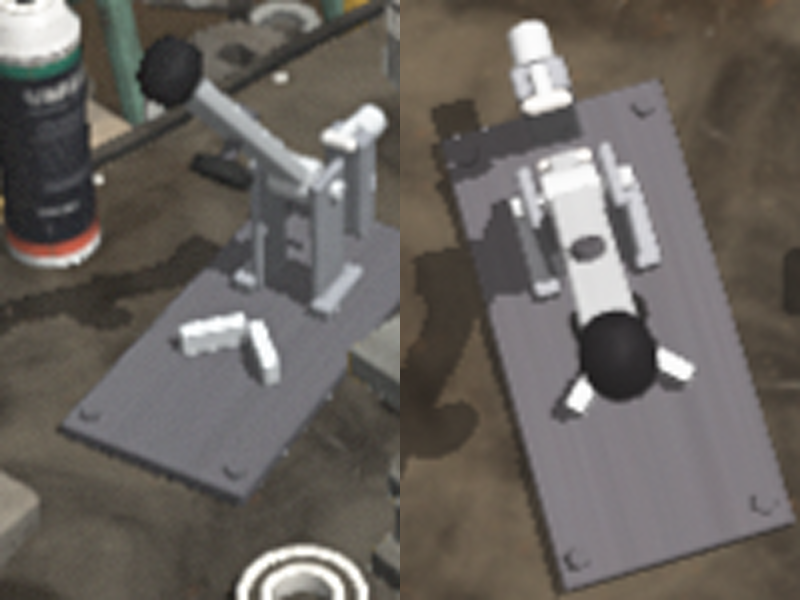

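The crop shows the vee as two low bars opening to -x, ending at about x=8, y=±33 in the nest frame. The ball is above it. I'll write a planner that turns world targets into rows.

```bash
cat >>h.py <<'E'
def ori(psi,tilt):
    p,t=np.radians([psi,tilt]);z=np.array([np.sin(t)*np.cos(p),np.sin(t)*np.sin(p),-np.cos(t)])
    y=np.array([-np.sin(p),np.cos(p),0]);return R.from_matrix(np.c_[np.cross(y,z),y,z])
def plan(start,wps):
    """start=(pos,R) or None for measured; wps: (grasp xyz mm, psi, tilt, nrows, L): point L mm ahead of TCP goes to xyz"""
    s=monitor.observe()
    P,Q=start or (np.array(s["tcp_pos"]),R.from_quat(np.roll(s["tool_rot"],-1)))
    print("from",P.round(1),"z",Q.as_matrix()[:,2].round(3))
    for g,psi,tilt,n,L in wps:
        T=ori(psi,tilt);tp=np.array(g,float)-L*T.as_matrix()[:,2];P0,Q0=P,Q;rv=(Q0.inv()*T).as_rotvec()
        dps=[];ts=[]
        for i in range(1,n+1):
            dp=Q.inv().apply(P0+(tp-P0)*i/n-P).round(0 if n>1 else 1);t=(Q.inv()*Q0*R.from_rotvec(rv*i/n)).as_rotvec().round(3)
            dps.append((dp/1000).round(4).tolist());ts.append(t.tolist());P=P+Q.apply(dp);Q=Q*R.from_rotvec(t)
        print("TCP",tp.round(1),"max",max(np.linalg.norm(d) for d in dps),np.degrees(np.linalg.norm(rv)/n).round(1))
        print("dp",str(dps).replace(" ",""));print("turn",str(ts).replace(" ",""))
    return P,Q
E
python3 - <<'E'
from h import *
t=ori(-10,15)
plan(None,[((430+20,270,240),-16,10,10,155),((440,40,230),8,22,8,155),((478,-190,150),30,40,8,155)])
E
```

```text
from [182.  624.  404.7] z [ 0.  0. -1.]
TCP [424.1 277.4 392.6] max 0.043208795400936605 1.0
dp [[-0.033,-0.026,0.001],[-0.033,-0.027,0.002],[-0.033,-0.027,0.002],[-0.033,-0.026,0.003],[-0.032,-0.027,0.004],[-0.033,-0.026,0.004],[-0.032,-0.027,0.004],[-0.033,-0.026,0.006],[-0.032,-0.027,0.005],[-0.033,-0.027,0.007]]
turn [[-0.0,-0.017,-0.0],[-0.0,-0.018,-0.001],[-0.0,-0.017,-0.0],[-0.0,-0.018,-0.001],[-0.0,-0.017,-0.0],[-0.0,-0.018,-0.001],[-0.0,-0.017,-0.0],[-0.0,-0.018,-0.001],[-0.0,-0.017,-0.0],[-0.0,-0.018,-0.0]]
TCP [382.5  31.9 373.7] max 0.031591137997862624 3.4
dp [[-0.003,-0.031,0.003],[-0.001,-0.031,0.002],[0.0,-0.031,0.003],[0.002,-0.031,0.001],[0.003,-0.031,0.001],[0.006,-0.031,0.001],[0.006,-0.03,-0.0],[0.008,-0.03,-0.001]]
turn [[-0.015,-0.026,-0.05],[-0.014,-0.025,-0.051],[-0.015,-0.026,-0.05],[-0.014,-0.026,-0.051],[-0.015,-0.026,-0.05],[-0.014,-0.025,-0.051],[-0.015,-0.026,-0.05],[-0.014,-0.026,-0.051]]
TCP [ 391.7 -239.8  268.7] max 0.03716180835212409 3.5
dp [[0.008,-0.034,0.011],[0.01,-0.033,0.009],[0.012,-0.034,0.009],[0.014,-0.033,0.007],[0.015,-0.033,0.005],[0.016,-0.032,0.005],[0.018,-0.031,0.003],[0.02,-0.031,0.001]]
turn [[-0.025,-0.039,-0.041],[-0.025,-0.039,-0.042],[-0.025,-0.038,-0.041],[-0.024,-0.039,-0.041],[-0.025,-0.039,-0.041],[-0.025,-0.039,-0.042],[-0.025,-0.038,-0.041],[-0.025,-0.039,-0.041]]
```

Request:
arm_command(dp=[[-0.03,-0.026,0.001],[-0.03,-0.026,0.002],[-0.031,-0.026,0.002],[-0.031,-0.026,0.003],[-0.031,-0.026,0.004],[-0.031,-0.026,0.004],[-0.031,-0.026,0.004],[-0.031,-0.026,0.006],[-0.031,-0.026,0.005],[-0.031,-0.026,0.007]], turn=[[0,-0.017,0],[0,-0.018,0],[0,-0.017,0],[0,-0.018,0],[0,-0.017,0],[0,-0.018,0],[0,-0.017,0],[0,-0.018,0],[0,-0.017,0],[0,-0.018,0]], jaw=[1,1,1,1,1,1,1,1,1,1])

```text
t: 1.78
tcp_pos: [408.0, 285.8, 391.7]
tool_rot: [0.087, 0.141, 0.986, -0.012]
contact_force: [1.0, 0.8, -0.2]
opening: 85.4
gripper_force: 0.0
```

```bash
python3 - <<'E'
from h import *
print(monitor.observe()["q"])
plan(None,[((485,40,240),8,22,9,155),((478,-190,140),30,40,9,155)])
E
```

```text
[-0.49598348  0.19182195 -0.25037447  1.99088889  0.25573126  0.88721897
  0.39317667]
from [408.  285.8 391.7] z [ 0.169 -0.048 -0.984]
TCP [427.5  31.9 383.7] max 0.029086079144497977 3.0
dp [[-0.01,-0.026,0.003],[-0.008,-0.027,0.002],[-0.007,-0.028,0.002],[-0.006,-0.027,0.002],[-0.004,-0.028,0.002],[-0.004,-0.028,0.002],[-0.002,-0.029,0.001],[-0.0,-0.028,0.001],[0.0,-0.028,0.001]]
turn [[-0.013,-0.023,-0.045],[-0.013,-0.022,-0.046],[-0.013,-0.023,-0.045],[-0.013,-0.023,-0.045],[-0.013,-0.022,-0.045],[-0.013,-0.023,-0.046],[-0.013,-0.023,-0.045],[-0.013,-0.022,-0.045],[-0.012,-0.023,-0.046]]
TCP [ 391.7 -239.8  258.7] max 0.03420526275297414 3.1
dp [[0.013,-0.029,0.01],[0.014,-0.029,0.008],[0.016,-0.029,0.008],[0.016,-0.028,0.006],[0.019,-0.028,0.005],[0.019,-0.027,0.004],[0.02,-0.027,0.003],[0.021,-0.025,0.001],[0.023,-0.025,0.0]]
turn [[-0.022,-0.034,-0.037],[-0.022,-0.035,-0.036],[-0.022,-0.034,-0.037],[-0.022,-0.035,-0.037],[-0.022,-0.035,-0.036],[-0.023,-0.034,-0.037],[-0.022,-0.034,-0.037],[-0.022,-0.035,-0.036],[-0.022,-0.034,-0.037]]
```

Request:
arm_command(dp=[[-0.01,-0.026,0.003],[-0.008,-0.027,0.002],[-0.007,-0.028,0.002],[-0.006,-0.027,0.002],[-0.004,-0.028,0.002],[-0.004,-0.028,0.002],[-0.002,-0.029,0.001],[0,-0.028,0.001],[0,-0.028,0.001]], turn=[[-0.013,-0.023,-0.045],[-0.013,-0.022,-0.046],[-0.013,-0.023,-0.045],[-0.013,-0.023,-0.045],[-0.013,-0.022,-0.045],[-0.013,-0.023,-0.046],[-0.013,-0.023,-0.045],[-0.013,-0.022,-0.045],[-0.012,-0.023,-0.046]], jaw=[1,1,1,1,1,1,1,1,1])

```text
t: 2.53
tcp_pos: [426.9, 33.3, 383.3]
tool_rot: [0.19, -0.069, 0.979, 0.013]
contact_force: [0.1, 0.4, 0.6]
opening: 85.1
gripper_force: 0.0
```

Request:
arm_command(dp=[[0.013,-0.029,0.01],[0.014,-0.029,0.008],[0.016,-0.029,0.008],[0.016,-0.028,0.006],[0.019,-0.028,0.005],[0.019,-0.027,0.004],[0.02,-0.027,0.003],[0.021,-0.025,0.001],[0.023,-0.025,0]], turn=[[-0.022,-0.034,-0.037],[-0.022,-0.035,-0.036],[-0.022,-0.034,-0.037],[-0.022,-0.035,-0.037],[-0.022,-0.035,-0.036],[-0.023,-0.034,-0.037],[-0.022,-0.034,-0.037],[-0.022,-0.035,-0.036],[-0.022,-0.034,-0.037]], jaw=[1,1,1,1,1,1,1,1,1])

```text
t: 3.28
tcp_pos: [405.7, -66.1, 326.7]
tool_rot: [0.22, -0.14, 0.965, 0.041]
contact_force: [0.7, -0.3, -1.0]
opening: 85.4
gripper_force: 0.0
```

```bash
python3 - <<'E'
from h import *
print(monitor.observe()["q"])
plan(None,[((487-4.3-19*.87,-178-2.5-19*.5,33+23+30),30,40,5,155),((487-4.3,-178-2.5,33),30,40,5,155)])
E
```

```text
[ 0.75060482  0.0944016  -0.57341507  2.34848341 -0.49396597  0.35624609
  2.4828107 ]
from [405.7 -66.1 326.7] z [ 0.413  0.14  -0.9  ]
TCP [ 379.9 -239.8  204.7] max 0.04337049688440288 3.9
dp [[0.024,-0.032,0.015],[0.026,-0.032,0.013],[0.027,-0.03,0.011],[0.03,-0.03,0.009],[0.031,-0.029,0.007]]
turn [[-0.022,-0.049,-0.041],[-0.023,-0.049,-0.04],[-0.022,-0.048,-0.041],[-0.022,-0.049,-0.041],[-0.023,-0.049,-0.041]]
TCP [ 396.4 -230.3  151.7] max 0.011704699910719625 0.0
dp [[0.004,0.0,0.011],[0.004,0.0,0.01],[0.004,0.0,0.011],[0.003,0.0,0.01],[0.004,0.0,0.011]]
turn [[0.0,0.0,0.0],[0.0,0.0,0.0],[0.0,0.0,0.0],[0.0,0.0,0.0],[0.0,0.0,0.0]]
```

```bash
cat >fk.py <<'E'
import numpy as np, itertools
from scipy.spatial.transform import Rotation as R
from scipy.optimize import least_squares
D=[([-1.024,.5015,-.427,1.5505,.221,1.138,-.21],[181.97,624,404.3],[0,.141,.99,-.0005]),
([-0.49598348,0.19182195,-0.25037447,1.99088889,0.25573126,0.88721897,0.39317667],[408,285.8,391.7],[.087,.141,.986,-.012]),
([0.75060482,0.0944016,-0.57341507,2.34848341,-0.49396597,0.35624609,2.4828107],[405.7,-66.1,326.7],[.22,-.14,.965,.041])]
def fk(x,S,q):
    d1,L1,a1,L2,a2,a3,d7,o1,o7=x[:9];ex=x[9:]
    T=R.identity();p=np.array([0,0,d1])
    rz=lambda a:R.from_euler('z',a);ry=lambda a:R.from_euler('y',a)
    T=rz(S[0]*q[0]+o1)*ry(q[1]);p=p+T.apply([0,0,L1])
    T=T*rz(S[1]*q[2]);p=p+T.apply([a1,0,0]);T=T*ry(q[3]);p=p+T.apply([a2,0,L2])
    T=T*rz(S[2]*q[4]);T=T*ry(q[5]);p=p+T.apply([a3,0,d7]);T=T*rz(S[3]*q[6]+o7)
    return p,T
def res(x,S):
    r=[]
    for q,P,Q in D:
        p,T=fk(x,S,q);r+=list((p-P)/10);r+=list((T.inv()*R.from_quat(np.roll(Q,-1))).as_rotvec()*50)
    return np.array(r+list(1e-4*x))
if __name__=="__main__":
    out=[]
    for S in itertools.product([1,-1],repeat=4):
        for o1 in(0,1.57,3.14,-1.57):
          for o7 in(0,1.57,3.14,-1.57):
            s=least_squares(res,[300,350,0,350,0,0,120,o1,o7],args=(S,),kwargs={},max_nfev=60);out.append((s.cost,S,s.x.round(3).tolist()))
    out.sort(key=lambda t:t[0])
    for o in out[:4]:print(o)
E
python3 fk.py
```

```text
(np.float64(0.8877924310334221), (-1, -1, -1, -1), [354.419, 503.48, -5.3, 472.249, 12.322, -8.109, 184.216, -0.046, 1.527])
(np.float64(0.88779243103356), (-1, -1, -1, -1), [354.419, 503.48, -5.3, 472.249, 12.322, -8.109, 184.217, -0.046, 1.527])
(np.float64(0.8877924310338003), (-1, -1, -1, -1), [354.419, 503.48, -5.3, 472.249, 12.322, -8.109, 184.216, -0.046, 1.527])
(np.float64(0.8877924310338733), (-1, -1, -1, -1), [354.419, 503.48, -5.3, 472.249, 12.322, -8.109, 184.216, -0.046, 1.527])
```

```bash
cat >ik.py <<'E'
from fk import *
from h import ori
S=(-1,-1,-1,-1);X=[354.419,503.48,-5.3,472.249,12.322,-8.109,184.216,-.046,1.527]
lo=np.array([-2.88,-.31,-1.54,.2,-1.41,.19,-2.57]);hi=np.array([2.88,2.03,1.56,2.42,4.55,2.02,2.57])
def ik(P,T,n=12,seeds=None):
    best=None;rng=np.random.default_rng(0)
    f=lambda q:(lambda p,t:np.r_[(p-P)/10,(t.inv()*T).as_rotvec()*30,1e-2*np.array([1,.1,1,.1,.3,.1,1])*q])(*fk(X,S,q))
    for i in range(n):
        q0=seeds[i] if seeds is not None and i<len(seeds) else rng.uniform(np.maximum(lo,-1.5),np.minimum(hi,1.5+1*(hi>2)))
        s=least_squares(f,np.clip(q0,lo+.02,hi-.02),bounds=(lo+.01,hi-.01),max_nfev=60)
        if best is None or s.cost<best[0]:best=(s.cost,s.x)
    return best
if __name__=="__main__":
    def show(nm,g,psi,tilt,flip):
        T=ori(psi,tilt);P=np.array(g)-155*T.as_matrix()[:,2]
        if flip:T=T*R.from_euler('z',np.pi)
        c,q=ik(P,T,8);print(nm,psi,tilt,flip,round(c,3),q.round(2))
    a=np.radians(16.9)
    for tilt in(30,40):
      for fl in(0,1):
        show("nest",(588-5*np.cos(a),171-5*np.sin(a),45),16.9,tilt,fl)
    for psi in(0,30,60,90,-45,-90):
      for tilt in(30,40):
       for fl in(0,1):show("pick",(487-5*np.cos(np.radians(psi)),-178-5*np.sin(np.radians(psi)),33),psi,tilt,fl)
E
python3 ik.py
```

```text
nest 16.9 30 0 0.0 [ 0.46  0.84 -0.94  2.17  1.95  0.56 -0.08]
nest 16.9 30 1 0.0 [-0.01  0.6  -0.36  2.17  2.26  0.2   2.53]
nest 16.9 40 0 0.0 [ 0.48  0.9  -0.93  2.27  2.43  0.69 -0.47]
nest 16.9 40 1 0.0 [-0.31  0.61 -0.02  2.27  3.15  0.44  1.54]
pick 0 30 0 0.0 [ 1.11  0.68 -0.71  2.34  2.59  0.22 -0.39]
pick 0 30 1 0.002 [ 1.05  0.66 -0.65  2.34  2.76  0.2   2.56]
pick 0 40 0 0.044 [ 1.21  0.79 -0.73  2.41  3.14  0.42 -0.78]
pick 0 40 1 0.044 [ 1.21  0.79 -0.73  2.41  3.14  0.42  2.36]
pick 30 30 0 0.0 [ 0.43  0.59  0.2   2.2  -1.4   0.6  -2.31]
pick 30 30 1 0.0 [ 0.44  0.59  0.19  2.2  -1.4   0.59  0.83]
pick 30 40 0 0.0 [ 1.06  0.7  -0.4   2.23 -1.4   0.43 -2.07]
pick 30 40 1 0.0 [ 1.06  0.7  -0.4   2.23 -1.4   0.43  1.07]
pick 60 30 0 0.0 [ 0.04  0.82  0.75  2.   -1.25  1.14 -2.07]
pick 60 30 1 0.0 [ 0.42  0.68  0.26  2.   -0.98  0.86  0.92]
pick 60 40 0 0.0 [ 0.25  0.84  0.59  1.97 -1.25  1.22 -1.98]
pick 60 40 1 0.0 [ 0.66  0.74  0.08  1.97 -0.98  0.93  1.01]
pick 90 30 0 0.0 [ 0.05  0.9   0.72  1.79 -0.99  1.29 -1.85]
pick 90 30 1 0.0 [ 0.43  0.76  0.19  1.79 -0.64  1.04  1.05]
pick 90 40 0 0.0 [ 0.14  0.98  0.7   1.71 -1.02  1.47 -1.8 ]
pick 90 40 1 0.0 [ 0.54  0.84  0.13  1.71 -0.66  1.2   1.1 ]
pick -45 30 0 0.0 [ 0.17  0.54 -0.05  2.33  2.05  0.36 -1.09]
pick -45 30 1 0.0 [-0.18  0.57  0.33  2.32  2.36  0.2   1.66]
pick -45 40 0 0.0 [ 0.37  0.66 -0.37  2.4   2.22  0.77 -1.26]
pick -45 40 1 0.0 [-0.39  0.68  0.45  2.39  2.59  0.43  1.25]
pick -90 30 0 0.0 [-0.35  0.67  0.39  2.08  0.61  0.51 -0.59]
pick -90 30 1 0.0 [-0.15  0.64  0.14  2.07  0.85  0.6   2.36]
pick -90 40 0 0.0 [-0.42  0.74  0.35  2.06  0.85  0.63 -0.91]
pick -90 40 1 0.0 [-0.29  0.72  0.2   2.06  0.97  0.71  2.14]
```

```bash
cat >t.py <<'E'
from h import *
from ik import ik
d=snapshot("top");p=cloud(d).reshape(-1,3);p=p[~np.isnan(p[:,0])]
for y in range(-270,0,20):
    b=p[(abs(p[:,1]-y)<10)&(p[:,0]>440)&(p[:,0]<560)]
    print(y,"x min for z>12,25,70,150:",[b[(b[:,2]>h)&((abs(b[:,0]-487)>26)|(abs(b[:,1]+178)>26))][:,0].min().round() if (b[:,2]>h).any() else None for h in(12,25,70,150)])
q0=None
def go(nm,g,psi,tilt,flip=0,L=155):
    global q0
    T=ori(psi,tilt);P=np.array(g)-L*T.as_matrix()[:,2]
    c,q=ik(P,T,8 if q0 is None else 1,None if q0 is None else [q0]);q0=q;print(nm,psi,tilt,round(c,3),q.round(2))
go("up",(487,-178,120),-45,40)
for psi in(-70,-60,-50,-45,-30):
  for tilt in(30,35,40):
    q0=None;go("pick",(484,-175,33),psi,tilt)
for s in np.linspace(0,1,6):
    go("carry",(520+20*s,-160+316*s,150),-45+62*s,40)
E
python3 t.py
```

```text
-270 x min for z>12,25,70,150: [np.float64(440.0), np.float64(558.0), np.float64(558.0), np.float64(558.0)]
-250 x min for z>12,25,70,150: [np.float64(440.0), np.float64(550.0), np.float64(558.0), np.float64(558.0)]
-230 x min for z>12,25,70,150: [np.float64(483.0), np.float64(557.0), np.float64(557.0), np.float64(558.0)]
-210 x min for z>12,25,70,150: [np.float64(550.0), np.float64(558.0), np.float64(558.0), np.float64(558.0)]
-190 x min for z>12,25,70,150: [np.float64(551.0), np.float64(552.0), np.float64(557.0), np.float64(558.0)]
-170 x min for z>12,25,70,150: [np.float64(551.0), np.float64(558.0), np.float64(558.0), np.float64(559.0)]
-150 x min for z>12,25,70,150: [np.float64(550.0), np.float64(558.0), np.float64(558.0), np.float64(558.0)]
-130 x min for z>12,25,70,150: [np.float64(441.0), np.float64(441.0), np.float64(441.0), np.float64(441.0)]
-110 x min for z>12,25,70,150: [np.float64(441.0), np.float64(441.0), np.float64(441.0), np.float64(441.0)]
-90 x min for z>12,25,70,150: [np.float64(440.0), np.float64(440.0), np.float64(440.0), np.float64(440.0)]
-70 x min for z>12,25
[... 1070 characters left out ...]
-45 35 0.0 [ 0.47  0.62 -0.44  2.37  2.11  0.67 -1.09]
pick -45 40 0.0 [ 0.37  0.66 -0.37  2.4   2.22  0.77 -1.26]
pick -30 30 0.0 [ 0.53  0.56 -0.33  2.36  2.37  0.39 -1.  ]
pick -30 35 0.0 [ 0.11  0.57  0.1   2.41  2.86  0.43 -1.62]
pick -30 40 1.606 [-0.26  0.68  0.47  2.41  3.14  0.51 -2.08]
carry -45.0 40 0.0 [-0.44  0.35  0.48  2.33  1.67  0.31 -0.83]
carry -32.6 40 0.0 [-0.13  0.28  0.05  2.38  1.89  0.38 -0.88]
carry -20.2 40 0.0 [-0.15  0.27 -0.01  2.41  2.11  0.34 -0.97]
carry -7.799999999999997 40 0.001 [-0.76  0.31  0.58  2.41  2.88  0.2  -1.69]
carry 4.600000000000001 40 0.0 [-0.13  0.27 -0.15  2.4   2.63  0.26 -1.2 ]
carry 17.0 40 0.0 [ 0.3   0.36 -0.67  2.37  2.49  0.28 -0.84]
```

```bash
python3 - <<'E'
from h import *
plan(None,[((500,-60,220),-30,12,10,155)])
E
```

```text
from [404.2 -69.6 325.7] z [ 0.412  0.138 -0.901]
TCP [472.1 -43.9 371.6] max 0.00916515138991168 4.8
dp [[-0.009,0.001,-0.001],[-0.008,0.001,-0.001],[-0.008,0.002,-0.002],[-0.008,0.002,-0.001],[-0.008,0.003,-0.002],[-0.008,0.004,-0.002],[-0.007,0.004,-0.003],[-0.007,0.004,-0.002],[-0.006,0.005,-0.003],[-0.006,0.005,-0.004]]
turn [[0.028,0.022,0.076],[0.028,0.022,0.076],[0.028,0.022,0.076],[0.027,0.022,0.077],[0.028,0.022,0.076],[0.028,0.022,0.076],[0.028,0.022,0.076],[0.028,0.022,0.076],[0.028,0.022,0.076],[0.027,0.022,0.077]]
```

Request:
arm_command(dp=[[-0.009,0.001,-0.001],[-0.008,0.001,-0.001],[-0.008,0.002,-0.002],[-0.008,0.002,-0.001],[-0.008,0.003,-0.002],[-0.008,0.004,-0.002],[-0.007,0.004,-0.003],[-0.007,0.004,-0.002],[-0.006,0.005,-0.003],[-0.006,0.005,-0.004]], turn=[[0.028,0.022,0.076],[0.028,0.022,0.076],[0.028,0.022,0.076],[0.028,0.022,0.076],[0.028,0.022,0.076],[0.028,0.022,0.076],[0.028,0.022,0.076],[0.028,0.022,0.076],[0.028,0.022,0.076],[0.028,0.022,0.076]], jaw=[1,1,1,1,1,1,1,1,1,1])

```text
t: 4.17
tcp_pos: [467.5, -38.3, 370.8]
tool_rot: [0.108, 0.232, 0.967, -0.024]
contact_force: [-0.6, 0.9, -0.2]
opening: 84.9
gripper_force: 0.0
```

```bash
python3 - <<'E'
from h import *
print(monitor.observe()["q"].round(2))
plan(None,[((500,-110,160),-60,40,10,155)])
E
```

```text
[ 0.31  0.14 -0.35  2.11  0.23  0.71  0.91]
from [467.5 -38.3 370.8] z [ 0.198 -0.096 -0.976]
TCP [450.2 -23.7 278.7] max 0.010049875621120889 4.3
dp [[0.004,0.0,0.009],[0.005,0.001,0.008],[0.005,0.0,0.008],[0.005,0.001,0.008],[0.006,0.0,0.007],[0.006,0.0,0.007],[0.006,0.0,0.007],[0.007,0.0,0.007],[0.007,-0.0,0.006],[0.008,-0.001,0.006]]
turn [[0.026,-0.046,0.052],[0.026,-0.047,0.052],[0.027,-0.046,0.052],[0.026,-0.047,0.052],[0.026,-0.046,0.052],[0.026,-0.047,0.052],[0.027,-0.046,0.052],[0.026,-0.047,0.052],[0.026,-0.046,0.052],[0.026,-0.047,0.052]]
```

Configuration recovered. Now I'll lean sideways.

Request:
arm_command(dp=[[0.004,0,0.009],[0.005,0,0.008],[0.005,0,0.008],[0.005,0,0.008],[0.006,0,0.007],[0.006,0,0.007],[0.006,0,0.007],[0.007,0,0.007],[0.007,0,0.006],[0.008,0,0.006]], turn=[[0.026,-0.046,0.052],[0.026,-0.047,0.052],[0.027,-0.046,0.052],[0.026,-0.047,0.052],[0.026,-0.046,0.052],[0.026,-0.047,0.052],[0.027,-0.046,0.052],[0.026,-0.047,0.052],[0.026,-0.046,0.052],[0.026,-0.047,0.052]], jaw=[1,1,1,1,1,1,1,1,1,1])

```text
t: 5.0
tcp_pos: [449.4, -24.7, 279.3]
tool_rot: [0.298, 0.468, 0.815, -0.169]
contact_force: [-0.3, -0.4, 0.2]
opening: 85.2
gripper_force: 0.0
```

```bash
python3 - <<'E'
from h import *
print(monitor.observe()["q"].round(2))
# pick: offset 5 mm back along psi=-60 -> (-2.5,+4.3)
plan(None,[((484.5-19,-173.7+33,33+46),-60,40,7,155),((484.5,-173.7,33),-60,40,6,155)])
E
```

```text
[-0.14  0.32 -0.14  2.29  1.23  0.77 -0.77]
from [449.4 -24.7 279.3] z [ 0.327 -0.554 -0.766]
TCP [415.7 -54.4 197.7] max 0.01407124727947029 0.1
dp [[0.007,-0.006,0.01],[0.006,-0.007,0.009],[0.007,-0.006,0.01],[0.006,-0.006,0.01],[0.007,-0.007,0.01],[0.006,-0.006,0.009],[0.007,-0.006,0.01]]
turn [[0.001,0.0,0.0],[0.001,0.0,0.001],[0.001,0.0,0.0],[0.0,0.0,0.001],[0.001,0.001,0.0],[0.001,-0.0,0.0],[0.001,-0.0,0.001]]
TCP [434.7 -87.4 151.7] max 0.01 0.0
dp [[0.0,-0.0,0.01],[0.0,-0.0,0.01],[0.0,-0.0,0.01],[0.0,-0.0,0.01],[0.0,-0.0,0.01],[0.0,-0.0,0.01]]
turn [[-0.0,-0.0,-0.0],[-0.0,-0.0,-0.0],[-0.0,-0.0,-0.0],[-0.0,-0.0,-0.0],[-0.0,-0.0,-0.0],[-0.0,-0.0,-0.0]]
```

Request:
arm_command(dp=[[0.007,-0.006,0.01],[0.006,-0.007,0.009],[0.007,-0.006,0.01],[0.006,-0.006,0.01],[0.007,-0.007,0.01],[0.006,-0.006,0.009],[0.007,-0.006,0.01]], turn=[[0,0,0],[0.001,0,0],[0.001,0,0.001],[0.001,0,0],[0.001,0,0.001],[0,0,0],[0,0,0]], jaw=[1,1,1,1,1,1,1])

```text
t: 5.58
tcp_pos: [415.6, -54.4, 197.4]
tool_rot: [0.296, 0.468, 0.815, -0.17]
contact_force: [0.8, 1.1, -1.3]
opening: 85.2
gripper_force: 0.0
```

```bash
python3 - <<'E'
from h import *
s=monitor.observe();print(s["q"].round(2),s["contact_force"])
d=snapshot("scene");cv2.imwrite("pics/s1.png",cv2.resize(d["pixels"][240:440,250:510,::-1],(780,600),interpolation=cv2.INTER_CUBIC))
plan(None,[((484.5,-173.7,33),-60,40,6,155)])
E
```

```text
[-0.14  0.48 -0.08  2.39  1.57  0.69 -1.15] [ 0.75366194  1.05503246 -1.28954852]
from [413.9 -55.1 195.6] z [ 0.319 -0.555 -0.768]
TCP [434.7 -87.4 151.7] max 0.01004987562112089 0.1
dp [[-0.0,0.0,0.01],[-0.0,0.001,0.009],[-0.001,-0.0,0.01],[0.0,0.0,0.01],[-0.0,0.001,0.01],[-0.0,-0.0,0.009]]
turn [[-0.0,-0.001,0.001],[-0.0,-0.0,0.001],[-0.0,-0.001,0.001],[-0.001,-0.0,0.0],[0.0,-0.001,0.001],[0.0,-0.001,0.001]]
```

View pics/s1.png

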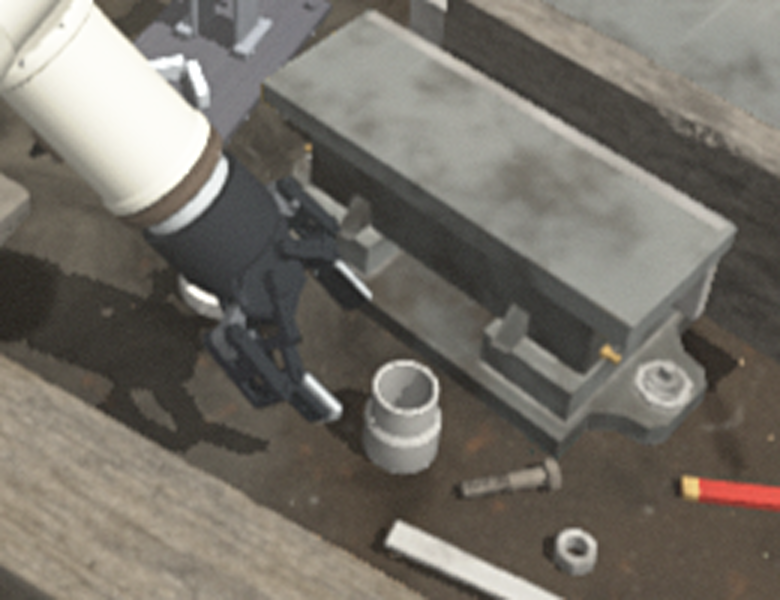

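The crop shows the open gripper leaning toward the sleeve at (402,415). The vise's low base slab has its front edge between them and the vise, so I'll check how far that edge is from the right finger.

```bash
python3 - <<'E'
from h import *
d=snapshot("scene");p=cloud(d).reshape(-1,3);p=p[~np.isnan(p[:,0])]
for y in range(-230,-60,15):
    b=p[(abs(p[:,1]-y)<8)&(p[:,0]>513)&(p[:,0]<600)&(p[:,2]>8)]
    print(y,b[:,0].min().round() if len(b) else None, np.median(b[b[:,0]<b[:,0].min()+12][:,2]).round() if len(b) else None)
E
```

```text
-230 549.0 130.0
-215 550.0 130.0
-200 549.0 61.0
-185 549.0 130.0
-170 549.0 131.0
-155 549.0 132.0
-140 548.0 131.0
-125 549.0 132.0
-110 514.0 80.0
-95 513.0 116.0
-80 514.0 121.0
-65 557.0 62.0
```

Request:
arm_command(dp=[[0,0,0.01],[0,0.001,0.009],[-0.001,0,0.01],[0,0,0.01],[0,0.001,0.01],[0,0,0.009],[0,0,0]], turn=[[0,-0.001,0.001],[0,0,0.001],[0,-0.001,0.001],[0,0,0],[0,-0.001,0.001],[0,-0.001,0.001],[0,0,0]], jaw=[0.88,0.88,0.88,0.88,0.88,0.88,0.88])

```text
t: 6.27
tcp_pos: [437.1, -86.9, 153.6]
tool_rot: [0.297, 0.47, 0.813, -0.171]
contact_force: [-0.5, -0.6, -0.2]
opening: 75.2
gripper_force: 0.0
```

```bash
python3 - <<'E'
from h import *
s=monitor.observe();print(s["q"].round(2),s["contact_force"])
T=R.from_quat(np.roll(s["tool_rot"],-1)).as_matrix();print("grasp",s["tcp_pos"]+155*T[:,2],T[:,2],T[:,1])
d=snapshot("scene");cv2.imwrite("pics/s2.png",cv2.resize(d["pixels"][300:420,300:460,::-1],(800,600),interpolation=cv2.INTER_CUBIC))
E
```

```text
[-0.07  0.62 -0.04  2.34  1.77  0.67 -1.29] [-0.541905   -0.56427036 -0.1729461 ]
grasp [ 487.15120141 -173.40240418   35.07020867] [ 0.32292143 -0.55791849 -0.76449245] [0.86629607 0.49952901 0.00137228]
```

View pics/s2.png

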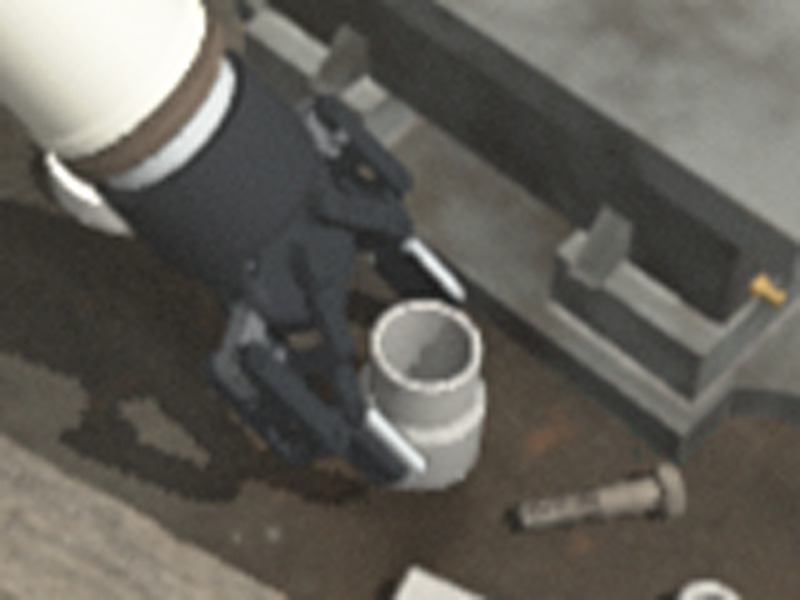

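The fingers straddle the sleeve, about 2 mm off centre. I'll correct that and close.

Request:
arm_command(dp=[[0.001,-0.002,0.002],[0,0,0],[0,0,0],[0,0,0],[0,0,0],[0,0,0],[0,0,0],[0,0,0],[0,0,0],[0,0,0]], turn=[[0,0,0],[0,0,0],[0,0,0],[0,0,0],[0,0,0],[0,0,0],[0,0,0],[0,0,0],[0,0,0],[0,0,0]], jaw=[0.88,0.4,0.4,0.4,0.4,0.4,0.4,0.4,0.4,0.4])

```text
t: 7.15
tcp_pos: [434.4, -87.6, 151.9]
tool_rot: [0.297, 0.47, 0.814, -0.17]
contact_force: [-2.4, 3.3, 6.4]
opening: 48.2
gripper_force: 60.8
```

```bash
python3 - <<'E'
from h import *
s=monitor.observe();print(s["q"].round(2),s["contact_force"],s["torque"])
T=R.from_quat(np.roll(s["tool_rot"],-1)).as_matrix();g=s["tcp_pos"]+155*T[:,2];print("grasp",g)
plan(None,[((g[0],g[1],g[2]+15),-60,40,3,155)])
E
```

```text
[-0.07  0.62 -0.05  2.35  1.78  0.67 -1.3 ] [-2.35759836  3.3014138   6.44136794] [ 0.32353755  0.45636929 -0.09438307]
grasp [ 484.48206568 -173.83782408   33.3115068 ]
from [434.4 -87.6 151.9] z [ 0.323 -0.557 -0.765]
TCP [434.7 -87.6 167. ] max 0.00565685424949238 0.0
dp [[-0.003,0.0,-0.004],[-0.004,0.0,-0.004],[-0.003,0.0,-0.003]]
turn [[0.001,0.0,-0.0],[0.0,0.001,-0.0],[0.001,0.0,-0.001]]
```

Request:
arm_command(dp=[[-0.003,0,-0.004],[-0.004,0,-0.004],[-0.003,0,-0.004],[-0.007,0,-0.008],[-0.007,0,-0.008]], turn=[[0,0,0],[0,0,0],[0,0,0],[0,0,0],[0,0,0]], jaw=[0.4,0.4,0.4,0.4,0.4])

```text
t: 7.57
tcp_pos: [434.2, -88.4, 188.5]
tool_rot: [0.296, 0.47, 0.814, -0.171]
contact_force: [-0.2, -0.0, -2.9]
opening: 48.6
gripper_force: 62.5
```

```bash
python3 - <<'E'
from h import *
s=monitor.observe();print(s["q"].round(2),s["contact_force"],s["torque"],s["opening"],s["gripper_force"])
T=R.from_quat(np.roll(s["tool_rot"],-1)).as_matrix();g=s["tcp_pos"]+155*T[:,2];print("grasp",g)
d=snapshot("scene");cv2.imwrite("pics/s3.png",cv2.resize(d["pixels"][280:400,290:450,::-1],(800,600),interpolation=cv2.INTER_CUBIC))
E
```

```text
[-0.08  0.52 -0.04  2.36  1.66  0.65 -1.15] [-0.23715693 -0.04592227 -2.91841495] [ 1.04146764  0.53475912 -0.04118809] 48.56462015001505 62.50727891921997
grasp [ 484.01333661 -174.58663514   69.75579745]
```

View pics/s3.png

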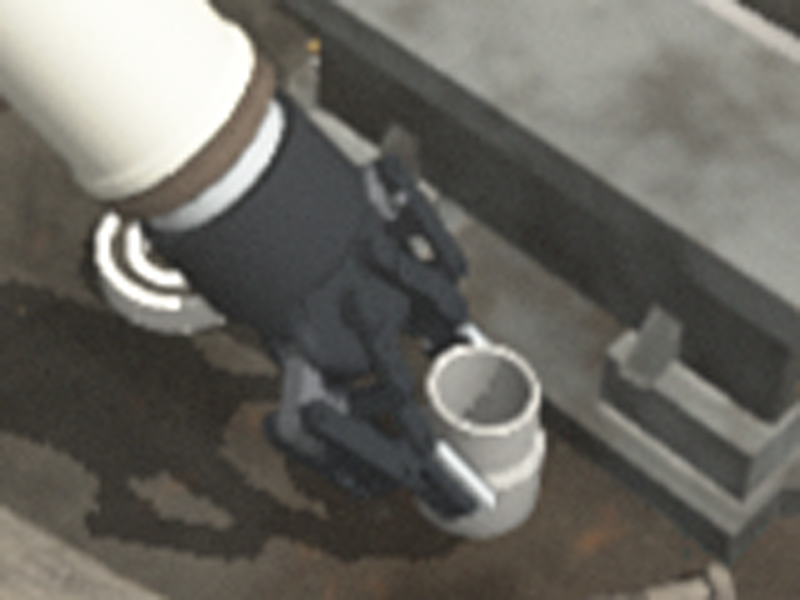

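The sleeve is held upright and clear of the bench. I'll plan the carry.

```bash
cat >t2.py <<'E'
from h import *
from ik import ik
s=monitor.observe();q0=np.array(s["q"])
a=np.radians(16.9);c=np.array([np.cos(a),np.sin(a)])
pre=(588-5*c[0]-.643*c[0]*110,171-5*c[1]-.643*c[1]*110,45.6+8+84)
W=[((520,-150,190),-50,40,9,155),((555,-40,200),-22,40,10,155),((530,70,170),0,40,8,155),(pre,16.9,40,7,155)]
for g,psi,t,n,L in W:
    T=ori(psi,t);P=np.array(g)-L*T.as_matrix()[:,2];co,q0=ik(P,T,1,[q0]);print(round(co,3),q0.round(2))
plan(None,W)
E
python3 t2.py
```

```text
0.0 [-0.08  0.24  0.    2.29  1.34  0.54 -0.55]
0.0 [-0.02  0.18 -0.13  2.33  1.61  0.33 -0.45]
0.0 [-0.19  0.2  -0.06  2.41  2.41  0.21 -1.05]
0.106 [-0.26  0.3  -0.06  2.41  3.14  0.26 -1.59]
from [434.9 -88.6 190.3] z [ 0.323 -0.557 -0.765]
TCP [456.  -73.7 308.7] max 0.01392838827718412 1.1
dp [[-0.008,0.003,-0.01],[-0.009,0.003,-0.01],[-0.008,0.003,-0.011],[-0.008,0.003,-0.01],[-0.009,0.002,-0.01],[-0.008,0.003,-0.01],[-0.009,0.003,-0.01],[-0.008,0.003,-0.01],[-0.009,0.003,-0.01]]
turn [[-0.012,0.0,-0.015],[-0.013,0.0,-0.015],[-0.012,0.001,-0.015],[-0.012,-0.0,-0.015],[-0.013,0.0,-0.015],[-0.012,0.0,-0.015],[-0.012,0.001,-0.015],[-0.013,-0.0,-0.015],[-0.012,0.0,-0.015]]
TCP [462.6  -2.7 318.7] max 0.007874007874011811 2.8
dp [[0.003,0.005,-0.004],[0.003,0.005,-0.004],[0.003,0.006,-0.003],[0.003,0.006,-0.004],[0.002,0.006,-0.003],[0.002,0.006,-0.003],[0.002,0.006,-0.003],[0.002,0.007,-0.003],[0.001,0.006,-0.002],[0.001,0.007,-0.003]]
turn [[-0.031,0.0,-0.037],[-0.032,0.0,-0.038],[-0.031,0.0,-0.037],[-0.032,0.0,-0.038],[-0.031,0.0,-0.037],[-0.031,0.0,-0.038],[-0.032,0.0,-0.037],[-0.031,0.0,-0.038],[-0.032,0.0,-0.037],[-0.031,0.0,-0.038]]
TCP [430.4  70.  288.7] max 0.010816653826391968 2.7
dp [[0.008,0.007,-0.002],[0.008,0.007,-0.001],[0.007,0.008,-0.001],[0.007,0.008,-0.001],[0.007,0.008,-0.001],[0.007,0.008,-0.001],[0.006,0.009,0.0],[0.006,0.009,0.0]]
turn [[-0.031,0.0,-0.037],[-0.031,0.0,-0.036],[-0.031,0.0,-0.037],[-0.03,0.0,-0.037],[-0.031,0.0,-0.037],[-0.031,0.0,-0.036],[-0.031,0.0,-0.037],[-0.031,0.0,-0.037]]
TCP [420.2 120.  256.3] max 0.009797958971132711 2.4
dp [[0.004,0.007,0.003],[0.004,0.007,0.002],[0.003,0.007,0.003],[0.004,0.008,0.004],[0.003,0.007,0.003],[0.003,0.007,0.004],[0.002,0.007,0.004]]
turn [[-0.027,0.0,-0.032],[-0.027,0.0,-0.033],[-0.027,0.0,-0.032],[-0.027,0.0,-0.032],[-0.027,0.0,-0.032],[-0.027,0.0,-0.033],[-0.028,0.0,-0.032]]
```

```bash
cat >t2.py <<'E'
from h import *
from ik import ik
s=monitor.observe();q0=np.array(s["q"])
a=np.radians(16.9);c=np.array([np.cos(a),np.sin(a)]);yv=np.array([-c[1],c[0]])
def N(x,y,z): v=np.array([588,171])+(x-5)*c+y*yv; return (v[0],v[1],z)
W=[((520,-150,190),-50,40,9,155),((565,-40,205),-22,40,10,155),((565,40,200),-3,40,8,155),(N(-40,-60,140),10,40,7,155),(N(-25,0,85),16.9,40,7,155),(N(-10,0,54),16.9,40,7,155),(N(0,0,46),16.9,40,7,155)]
if __name__=="__main__":
  for g,psi,t,n,L in W:
    T=ori(psi,t);P=np.array(g)-L*T.as_matrix()[:,2];co,q0=ik(P,T,1,[q0]);print(np.round(g),round(co,3),q0.round(2))
E
python3 t2.py
```

```text
[ 520 -150  190] 0.0 [-0.08  0.24  0.    2.29  1.34  0.54 -0.55]
[565 -40 205] 0.0 [ 0.04  0.19 -0.2   2.31  1.56  0.34 -0.39]
[565  40 200] 0.0 [ 0.22  0.19 -0.42  2.33  1.9   0.2  -0.48]
[562. 101. 140.] 0.0 [ 0.4   0.41 -0.68  2.35  2.44  0.33 -0.79]
[559. 162.  85.] 0.0 [ 0.34  0.63 -0.74  2.33  2.52  0.5  -0.75]
[574. 167.  54.] 0.0 [ 0.33  0.74 -0.74  2.3   2.55  0.57 -0.72]
[583. 170.  46.] 0.0 [ 0.33  0.78 -0.74  2.27  2.55  0.58 -0.7 ]
```

```bash
cat >t3.py <<'E'
from t2 import *
q0=np.array(s["q"])
W=[((520,-150,190),-55,40,10,155),((565,-40,205),-38,40,9,155),((570,50,200),-22,40,9,155),(N(-35,-50,130),-5,40,9,155),(N(-25,0,85),16.9,40,7,155)]
for g,psi,t,n,L in W:
    T=ori(psi,t);P=np.array(g)-L*T.as_matrix()[:,2];co,q0=ik(P,T,1,[q0]);print(np.round(g),round(co,3),q0.round(2))
plan(None,W[:3])
E
python3 t3.py
```

```text
[ 520 -150  190] 0.0 [-0.1   0.26  0.    2.25  1.26  0.61 -0.56]
[565 -40 205] 0.0 [-0.18  0.24 -0.09  2.23  1.28  0.57 -0.45]
[570  50 200] 0.0 [-0.23  0.24 -0.16  2.26  1.42  0.47 -0.44]
[564. 112. 130.] 0.0 [-0.03  0.4  -0.41  2.32  2.07  0.46 -0.84]
[559. 162.  85.] 0.0 [ 0.34  0.63 -0.75  2.33  2.52  0.5  -0.74]
from [434.9 -88.6 190.3] z [ 0.323 -0.557 -0.765]
TCP [462.9 -68.4 308.7] max 0.013416407864998738 0.5
dp [[-0.007,0.003,-0.009],[-0.008,0.004,-0.01],[-0.007,0.003,-0.009],[-0.008,0.004,-0.009],[-0.007,0.003,-0.009],[-0.007,0.004,-0.009],[-0.008,0.003,-0.01],[-0.007,0.004,-0.009],[-0.008,0.003,-0.009],[-0.008,0.004,-0.009]]
turn [[-0.005,0.0,-0.007],[-0.006,0.0,-0.007],[-0.005,0.001,-0.007],[-0.006,-0.0,-0.006],[-0.005,-0.0,-0.007],[-0.006,0.0,-0.007],[-0.005,0.0,-0.007],[-0.006,0.001,-0.007],[-0.005,-0.0,-0.007],[-0.006,-0.0,-0.007]]
TCP [486.5  21.3 323.7] max 0.010770329614269008 1.9
dp [[0.004,0.008,-0.006],[0.004,0.008,-0.005],[0.004,0.008,-0.005],[0.003,0.009,-0.005],[0.003,0.008,-0.005],[0.003,0.009,-0.005],[0.003,0.009,-0.004],[0.003,0.009,-0.005],[0.002,0.009,-0.004]]
turn [[-0.021,-0.0,-0.025],[-0.021,-0.0,-0.025],[-0.021,-0.0,-0.026],[-0.022,-0.0,-0.025],[-0.021,-0.0,-0.025],[-0.021,-0.0,-0.025],[-0.021,-0.0,-0.026],[-0.021,-0.0,-0.025],[-0.021,-0.0,-0.025]]
TCP [477.6  87.3 318.7] max 0.008366600265340756 1.8
dp [[0.004,0.005,-0.003],[0.005,0.006,-0.003],[0.004,0.005,-0.002],[0.004,0.006,-0.003],[0.004,0.006,-0.003],[0.004,0.006,-0.002],[0.003,0.006,-0.002],[0.004,0.006,-0.002],[0.003,0.006,-0.002]]
turn [[-0.02,-0.0,-0.024],[-0.02,-0.0,-0.024],[-0.02,-0.0,-0.023],[-0.02,-0.0,-0.024],[-0.02,-0.0,-0.024],[-0.02,-0.0,-0.024],[-0.02,-0.0,-0.023],[-0.02,-0.0,-0.024],[-0.02,-0.0,-0.024]]
```

Request:
arm_command(dp=[[-0.008,0,-0.01],[-0.009,0,-0.01],[-0.008,0,-0.01],[-0.009,0,-0.01],[-0.008,0,-0.01],[-0.009,0,-0.01],[-0.008,0,-0.01],[-0.009,0,-0.01],[-0.008,0,-0.01],[-0.008,0,-0.01]], turn=[[0,0,0],[0,0,0],[0,0,0],[0,0,0],[0,0,0],[0,0,0],[0,0,0],[0,0,0],[0,0,0],[0,0,0]], jaw=[0.4,0.4,0.4,0.4,0.4,0.4,0.4,0.4,0.4,0.4])

```text
t: 8.45
tcp_pos: [433.8, -88.7, 319.2]
tool_rot: [0.296, 0.47, 0.813, -0.171]
contact_force: [0.3, 0.7, -4.0]
opening: 48.7
gripper_force: 62.8
```

```bash
sed -i 's/^plan.*/print(s["q"].round(2));plan(None,W[1:3])/; s/565,-40,205),-38,40,9/565,-40,207),-38,40,10/' t3.py; python3 t3.py
```

```text
[ 520 -150  190] 0.0 [-0.1   0.26  0.    2.25  1.26  0.61 -0.56]
[565 -40 207] 0.0 [-0.18  0.24 -0.09  2.23  1.28  0.57 -0.44]
[570  50 200] 0.0 [-0.23  0.24 -0.16  2.26  1.42  0.47 -0.44]
[564. 112. 130.] 0.0 [-0.03  0.4  -0.41  2.32  2.07  0.46 -0.84]
[559. 162.  85.] 0.0 [ 0.34  0.63 -0.75  2.33  2.52  0.5  -0.74]
[-0.05  0.2  -0.06  2.32  1.19  0.7  -0.57]
from [433.8 -88.7 319.2] z [ 0.321 -0.557 -0.766]
TCP [486.5  21.3 325.7] max 0.012727922061357855 2.2
dp [[0.005,0.01,-0.005],[0.004,0.01,-0.005],[0.005,0.011,-0.004],[0.004,0.011,-0.004],[0.003,0.011,-0.004],[0.004,0.011,-0.004],[0.003,0.011,-0.003],[0.002,0.012,-0.003],[0.002,0.011,-0.003],[0.002,0.012,-0.002]]
turn [[-0.025,0.0,-0.03],[-0.024,0.0,-0.029],[-0.025,-0.0,-0.03],[-0.025,-0.0,-0.029],[-0.025,0.0,-0.03],[-0.024,0.0,-0.029],[-0.025,0.0,-0.03],[-0.025,0.0,-0.029],[-0.024,0.0,-0.03],[-0.025,0.0,-0.029]]
TCP [477.6  87.3 318.7] max 0.008366600265340756 1.8
dp [[0.005,0.005,-0.003],[0.004,0.006,-0.003],[0.004,0.005,-0.002],[0.005,0.006,-0.003],[0.004,0.006,-0.002],[0.004,0.006,-0.002],[0.003,0.006,-0.003],[0.004,0.006,-0.002],[0.004,0.006,-0.002]]
turn [[-0.02,0.0,-0.024],[-0.02,0.0,-0.024],[-0.02,0.0,-0.023],[-0.02,0.0,-0.024],[-0.02,0.0,-0.024],[-0.02,0.0,-0.024],[-0.02,0.0,-0.024],[-0.02,0.0,-0.024],[-0.02,0.0,-0.023]]
```

Request:
arm_command(dp=[[0.005,0.01,-0.005],[0.004,0.01,-0.005],[0.005,0.011,-0.004],[0.004,0.011,-0.004],[0.003,0.011,-0.004],[0.004,0.011,-0.004],[0.003,0.011,-0.003],[0.002,0.012,-0.003],[0.002,0.011,-0.003],[0.002,0.012,-0.002]], turn=[[-0.025,0,-0.03],[-0.024,0,-0.029],[-0.025,0,-0.03],[-0.025,0,-0.029],[-0.025,0,-0.03],[-0.024,0,-0.029],[-0.025,0,-0.03],[-0.025,0,-0.029],[-0.024,0,-0.03],[-0.025,0,-0.029]], jaw=[0.4,0.4,0.4,0.4,0.4,0.4,0.4,0.4,0.4,0.4])

```text
t: 9.28
tcp_pos: [487.8, 22.1, 325.3]
tool_rot: [0.324, 0.304, 0.889, -0.111]
contact_force: [-0.0, -0.5, -4.9]
opening: 48.2
gripper_force: 62.9
```

Request:
arm_command(dp=[[0.005,0.005,-0.003],[0.004,0.006,-0.003],[0.004,0.005,-0.002],[0.005,0.006,-0.003],[0.004,0.006,-0.002],[0.004,0.006,-0.002],[0.003,0.006,-0.003],[0.004,0.006,-0.002],[0.004,0.006,-0.002]], turn=[[-0.02,0,-0.024],[-0.02,0,-0.024],[-0.02,0,-0.023],[-0.02,0,-0.024],[-0.02,0,-0.024],[-0.02,0,-0.024],[-0.02,0,-0.024],[-0.02,0,-0.024],[-0.02,0,-0.023]], jaw=[0.4,0.4,0.4,0.4,0.4,0.4,0.4,0.4,0.4])

```text
t: 10.03
tcp_pos: [477.4, 88.3, 318.4]
tool_rot: [0.336, 0.178, 0.923, -0.064]
contact_force: [0.6, -0.2, -4.1]
opening: 48.1
gripper_force: 62.8
```

```bash
sed -i 's/^print(s\["q"\].*/pass/; s/^plan.*//' t3.py; cat >>t3.py <<'E'
print(s["q"].round(2),s["tcp_pos"]+155*R.from_quat(np.roll(s["tool_rot"],-1)).as_matrix()[:,2])
plan(None,[(N(-40,-60,140),-5,40,9,155),(N(-25,0,85),16.9,40,10,155)])
E
python3 t3.py|tail -8
```

```text
[-0.21  0.23 -0.22  2.28  1.41  0.54 -0.46] [570.06826588  51.38964695 199.72721886]
from [477.4  88.3 318.4] z [ 0.598 -0.238 -0.765]
TCP [463.1 109.2 258.7] max 0.0078102496759066544 1.9
dp [[0.006,0.002,0.004],[0.006,0.001,0.003],[0.006,0.002,0.004],[0.006,0.002,0.003],[0.006,0.002,0.004],[0.006,0.001,0.004],[0.005,0.002,0.004],[0.006,0.003,0.004],[0.006,0.002,0.003]]
turn [[-0.021,0.0,-0.025],[-0.021,0.0,-0.025],[-0.021,0.0,-0.025],[-0.02,0.001,-0.025],[-0.021,-0.0,-0.025],[-0.021,-0.0,-0.025],[-0.021,-0.0,-0.025],[-0.021,-0.0,-0.025],[-0.021,0.0,-0.025]]
TCP [464.  133.3 203.7] max 0.006708203932499369 2.2
dp [[0.004,0.002,0.004],[0.003,0.003,0.004],[0.004,0.002,0.005],[0.003,0.002,0.004],[0.003,0.003,0.004],[0.004,0.002,0.005],[0.003,0.002,0.004],[0.003,0.003,0.005],[0.003,0.002,0.005],[0.003,0.002,0.004]]
turn [[-0.025,0.0,-0.029],[-0.024,0.0,-0.029],[-0.025,0.0,-0.03],[-0.024,0.0,-0.029],[-0.025,0.0,-0.029],[-0.024,0.0,-0.029],[-0.025,0.0,-0.03],[-0.024,0.0,-0.029],[-0.025,0.0,-0.029],[-0.024,0.0,-0.029]]
```

```bash
sed -i 's/^plan.*/plan(None,[((562,104,197),-5,40,9,155),((560,110,125),0,40,8,155),(N(-25,0,82),16.9,40,9,155)])/' t3.py
python3 t3.py|tail -10
```

```text
from [477.4  88.3 318.4] z [ 0.598 -0.238 -0.765]
TCP [462.7 112.7 315.7] max 0.0037416573867739417 1.9
dp [[0.002,0.002,-0.001],[0.002,0.002,-0.002],[0.002,0.002,-0.001],[0.002,0.002,-0.001],[0.002,0.002,-0.002],[0.002,0.003,-0.001],[0.002,0.002,-0.001],[0.001,0.002,-0.001],[0.002,0.003,-0.001]]
turn [[-0.021,0.0,-0.025],[-0.021,0.0,-0.025],[-0.021,0.0,-0.025],[-0.02,0.001,-0.025],[-0.021,-0.0,-0.025],[-0.021,-0.0,-0.025],[-0.021,-0.0,-0.025],[-0.021,-0.0,-0.025],[-0.021,0.0,-0.025]]
TCP [460.4 110.  243.7] max 0.009273618495495704 0.6
dp [[0.006,-0.0,0.007],[0.006,-0.001,0.006],[0.006,-0.0,0.007],[0.006,-0.0,0.007],[0.006,-0.001,0.007],[0.006,-0.0,0.006],[0.006,-0.001,0.007],[0.006,0.0,0.007]]
turn [[-0.007,0.0,-0.008],[-0.007,0.0,-0.009],[-0.007,0.0,-0.008],[-0.007,0.0,-0.008],[-0.007,0.0,-0.008],[-0.007,0.0,-0.009],[-0.007,0.0,-0.008],[-0.007,0.0,-0.008]]
TCP [464.  133.3 200.7] max 0.0058309518948453 1.9
dp [[0.003,0.003,0.004],[0.003,0.002,0.004],[0.002,0.003,0.004],[0.003,0.002,0.004],[0.002,0.003,0.004],[0.003,0.002,0.004],[0.002,0.003,0.004],[0.002,0.002,0.005],[0.003,0.003,0.004]]
turn [[-0.021,0.0,-0.025],[-0.021,0.0,-0.025],[-0.021,0.0,-0.025],[-0.021,0.0,-0.026],[-0.021,0.0,-0.025],[-0.021,0.0,-0.025],[-0.021,0.0,-0.025],[-0.021,0.0,-0.025],[-0.021,0.0,-0.025]]
```

Request:
arm_command(dp=[[0.002,0.002,-0.001],[0.002,0.002,-0.002],[0.002,0.002,-0.001],[0.002,0.002,-0.001],[0.002,0.002,-0.002],[0.002,0.003,-0.001],[0.002,0.002,-0.001],[0.001,0.002,-0.001],[0.002,0.003,-0.001]], turn=[[-0.021,0,-0.025],[-0.021,0,-0.025],[-0.021,0,-0.025],[-0.02,0,-0.025],[-0.021,0,-0.025],[-0.021,0,-0.025],[-0.021,0,-0.025],[-0.021,0,-0.025],[-0.021,0,-0.025]], jaw=[0.4,0.4,0.4,0.4,0.4,0.4,0.4,0.4,0.4])

```text
t: 10.78
tcp_pos: [462.7, 111.8, 315.8]
tool_rot: [0.342, 0.041, 0.939, -0.015]
contact_force: [0.1, -0.7, -3.7]
opening: 48.2
gripper_force: 63.4
```

Request:
arm_command(dp=[[0.006,0,0.007],[0.006,-0.001,0.006],[0.006,0,0.007],[0.006,0,0.007],[0.006,-0.001,0.007],[0.006,0,0.006],[0.006,-0.001,0.007],[0.006,0,0.007]], turn=[[-0.007,0,-0.008],[-0.007,0,-0.009],[-0.007,0,-0.008],[-0.007,0,-0.008],[-0.007,0,-0.008],[-0.007,0,-0.009],[-0.007,0,-0.008],[-0.007,0,-0.008]], jaw=[0.4,0.4,0.4,0.4,0.4,0.4,0.4,0.4])

```text
t: 11.45
tcp_pos: [460.7, 109.0, 243.2]
tool_rot: [0.342, 0.001, 0.94, -0.0]
contact_force: [0.1, -0.2, -3.3]
opening: 48.4
gripper_force: 63.6
```

```bash
sed -i 's/^plan.*/plan(None,[(N(-25,0,82),16.9,40,9,155)])/' t3.py
python3 t3.py|tail -5
```

```text
[-0.08  0.38 -0.33  2.38  2.23  0.44 -0.94] [560.36399108 108.87998585 124.52678037]
from [460.7 109.  243.2] z [ 0.643 -0.001 -0.766]
TCP [464.  133.3 200.7] max 0.006164414002968977 1.9
dp [[0.003,0.003,0.004],[0.002,0.002,0.004],[0.003,0.003,0.004],[0.003,0.003,0.004],[0.002,0.002,0.004],[0.003,0.003,0.004],[0.002,0.003,0.004],[0.002,0.002,0.004],[0.002,0.003,0.005]]
turn [[-0.021,0.0,-0.025],[-0.021,0.0,-0.025],[-0.021,0.0,-0.026],[-0.022,0.0,-0.025],[-0.021,0.0,-0.025],[-0.021,0.0,-0.025],[-0.021,0.0,-0.026],[-0.021,0.0,-0.025],[-0.021,0.0,-0.025]]
```

Request:
arm_command(dp=[[0.003,0.003,0.004],[0.002,0.002,0.004],[0.003,0.003,0.004],[0.003,0.003,0.004],[0.002,0.002,0.004],[0.003,0.003,0.004],[0.002,0.003,0.004],[0.002,0.002,0.004],[0.002,0.003,0.005],[0,0,0]], turn=[[-0.021,0,-0.025],[-0.021,0,-0.025],[-0.021,0,-0.026],[-0.022,0,-0.025],[-0.021,0,-0.025],[-0.021,0,-0.025],[-0.021,0,-0.026],[-0.021,0,-0.025],[-0.021,0,-0.025],[0,0,0]], jaw=[0.4,0.4,0.4,0.4,0.4,0.4,0.4,0.4,0.4,0.4])

```text
t: 12.28
tcp_pos: [464.5, 133.9, 200.3]
tool_rot: [0.338, -0.138, 0.93, 0.05]
contact_force: [0.5, 0.2, -3.9]
opening: 48.5
gripper_force: 63.4
```

```bash
sed -i 's/^plan.*/plan(None,[(N(-12,0,52),16.9,40,6,155),(N(-12,0,44),16.9,40,4,155)])/' t3.py
python3 t3.py|tail -8; python3 - <<'E'
from h import *
ims=[]
for c,(u,v) in(("scene",(300,250)),("top",(280,245))):
    d=snapshot(c);ims.append(cv2.resize(d["pixels"][v-75:v+75,u-50:u+50,::-1],(400,600),interpolation=cv2.INTER_CUBIC))
    print([(r["at"].round(1) if hasattr(r["at"],"round") else r["at"],round(r["score"],2)) for r in pinpoint("sleeve",c)[:2]])
cv2.imwrite("pics/s4.png",np.hstack(ims))
E
```

```text
[ 0.07  0.53 -0.47  2.37  2.67  0.46 -1.02] [559.66436843 162.77087518  81.48726755]
from [464.5 133.9 200.3] z [ 0.614  0.186 -0.767]
TCP [476.4 137.1 170.7] max 0.006324555320336759 0.0
dp [[0.002,-0.0,0.005],[0.001,-0.0,0.005],[0.002,-0.0,0.005],[0.001,-0.0,0.005],[0.002,-0.0,0.006],[0.002,-0.0,0.005]]
turn [[-0.0,-0.0,0.0],[-0.0,-0.0,0.0],[-0.0,-0.001,0.0],[-0.0,0.0,0.0],[-0.0,0.0,0.0],[-0.0,-0.0,0.0]]
TCP [476.4 137.1 162.7] max 0.0022360679774997894 0.0
dp [[0.001,-0.0,0.001],[0.001,-0.0,0.002],[0.002,-0.0,0.001],[0.001,-0.0,0.002]]
turn [[-0.0,-0.0,0.0],[-0.0,-0.0,0.0],[-0.0,-0.0,0.0],[-0.0,-0.0,0.0]]
[([569.8, 168.4, 49.0], 0.82)]
[]
```

View pics/s4.png

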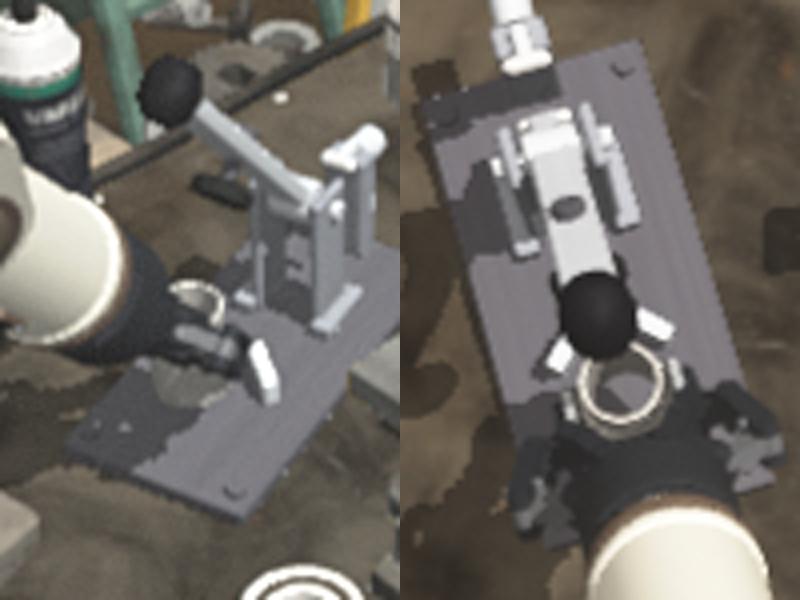

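The scene and top crops show the sleeve upright between the pads in front of the vee, with the gripper well clear of the ball. I'll lower it and move in.

Request:
arm_command(dp=[[0.002,0,0.005],[0.001,0,0.005],[0.002,0,0.005],[0.001,0,0.005],[0.002,0,0.006],[0.002,0,0.005],[0.001,0,0.001],[0.001,0,0.002],[0.001,0,0.001],[0,0,0]], turn=[[0,0,0],[0,0,0],[0,0,0],[0,0,0],[0,0,0],[0,0,0],[0,0,0],[0,0,0],[0,0,0],[0,0,0]], jaw=[0.4,0.4,0.4,0.4,0.4,0.4,0.4,0.4,0.4,0.4])

```text
t: 13.32
tcp_pos: [476.5, 137.5, 165.6]
tool_rot: [0.338, -0.137, 0.93, 0.05]
contact_force: [-0.2, 0.7, -3.3]
opening: 48.4
gripper_force: 63.5
```

```bash
sed -i 's/^plan.*/plan(None,[(N(2,0,46.5),16.9,40,8,155)])/' t3.py
python3 t3.py|tail -5
```

```text
[ 0.07  0.64 -0.47  2.34  2.7   0.54 -1.03] [571.88353589 166.25420445  46.89358441]
from [476.5 137.5 165.6] z [ 0.616  0.185 -0.766]
TCP [489.8 141.2 165.2] max 0.0022360679774997894 0.0
dp [[-0.001,-0.0,0.001],[-0.002,-0.0,0.001],[-0.001,-0.0,0.001],[-0.001,-0.0,0.002],[-0.001,-0.0,0.001],[-0.002,-0.0,0.001],[-0.001,-0.0,0.001],[-0.001,-0.0,0.001]]
turn [[-0.0,0.0,-0.0],[-0.0,0.0,-0.0],[-0.001,0.0,-0.001],[0.0,0.0,0.0],[-0.0,0.0,0.0],[-0.0,0.0,-0.0],[-0.001,0.0,-0.0],[0.0,0.0,-0.001]]
```

Request:
arm_command(dp=[[-0.001,0,0.001],[-0.002,0,0.001],[-0.001,0,0.001],[-0.001,0,0.002],[-0.001,0,0.001],[-0.002,0,0.001],[-0.001,0,0.001],[0,0,0]], turn=[[0,0,0],[0,0,0],[0,0,0],[0,0,0],[0,0,0],[0,0,0],[0,0,0],[0,0,0]], jaw=[0.4,0.4,0.4,0.4,0.4,0.4,0.4,0.4])

```text
t: 13.98
tcp_pos: [488.6, 141.2, 165.8]
tool_rot: [0.339, -0.137, 0.929, 0.05]
contact_force: [0.3, 0.4, -3.8]
opening: 48.4
gripper_force: 63.5
```

```bash
sed -i 's/^plan.*/print(s["contact_force"],c@(s["tcp_pos"]+155*R.from_quat(np.roll(s["tool_rot"],-1)).as_matrix()[:,2]-np.array([588,171,0]))[:2]+5);plan(None,[(N(3,0,46),16.9,40,2,155)])/' t3.py
python3 t3.py|tail -6
```

```text
[ 0.06  0.64 -0.46  2.31  2.69  0.52 -1.02] [584.15266784 169.92788068  47.15296731]
[ 0.3055905   0.39836211 -3.7713959 ] 1.0071528914857262
from [488.6 141.2 165.8] z [ 0.617  0.185 -0.765]
TCP [490.8 141.5 164.7] max 0.001414213562373095 0.1
dp [[-0.001,-0.0,0.001],[-0.0,-0.0,0.001]]
turn [[-0.001,0.001,-0.001],[-0.001,0.0,-0.0]]
```

Request:
arm_command(dp=[[0.0005,0,0.0006],[0.0005,0,0.0006],[-0.0008,0,0.0006],[-0.0008,0,0.0006],[0,0,0],[0,0,0]], turn=[[0,0,0],[0,0,0],[0,0,0],[0,0,0],[0,0,0],[0,0,0]], jaw=[0.4,0.4,0.4,0.4,0.4,0.4])

```text
t: 14.48
tcp_pos: [490.2, 141.7, 164.1]
tool_rot: [0.339, -0.137, 0.93, 0.05]
contact_force: [0.2, 0.1, -3.7]
opening: 48.3
gripper_force: 63.7
```

```bash
python3 t3.py|tail -6|head -2
```

```text
[ 0.06  0.65 -0.46  2.31  2.69  0.52 -1.02] [585.66737246 170.39645777  45.43829628]
[ 0.17415016  0.1039654  -3.7202217 ] 2.5926592330391873
```

Request:
arm_command(dp=[[0.0006,0,0.0008],[0.0006,0,0.0008],[-0.0008,0,0.0006],[0,0,0],[0,0,0]], turn=[[0,0,0],[0,0,0],[0,0,0],[0,0,0],[0,0,0]], jaw=[0.4,0.4,0.4,0.4,0.4])

```text
t: 14.9
tcp_pos: [490.3, 141.8, 163.7]
tool_rot: [0.34, -0.138, 0.929, 0.049]
contact_force: [-15.3, -6.8, 22.7]
opening: 48.4
gripper_force: 67.1
```

```bash
python3 t3.py|tail -6|head -2
```

```text
[ 0.06  0.65 -0.46  2.31  2.69  0.53 -1.02] [586.10312244 170.49165351  45.2845549 ]
[-15.3123103   -6.84336727  22.68087592] 3.0372643455275066
```

Firm contact on the plate and the vee. I'll ease off slightly and open.

Request:
arm_command(dp=[[-0.0004,0,-0.0005],[0,0,0],[0,0,0],[0,0,0],[0,0,0],[0,0,0],[0,0,0]], turn=[[0,0,0],[0,0,0],[0,0,0],[0,0,0],[0,0,0],[0,0,0],[0,0,0]], jaw=[0.4,0.4,0.65,0.75,0.85,0.95,0.95])

```text
t: 15.48
tcp_pos: [491.4, 142.1, 162.9]
tool_rot: [0.339, -0.137, 0.929, 0.05]
contact_force: [0.6, -0.5, -0.5]
opening: 81.3
gripper_force: 0.0
```

Request:
arm_command(dp=[[0,0,-0.004],[0,0,-0.008],[0,0,-0.012],[0,0,-0.015],[0,0,-0.015],[0,0,-0.015],[0,0,-0.015]], turn=[[0,0,0],[0,0,0],[0,0,0],[0,0,0],[0,0,0],[0,0,0],[0,0,0]], jaw=[0.95,0.95,0.95,0.95,0.95,0.95,0.95])

```text
t: 16.07
tcp_pos: [439.1, 126.6, 228.1]
tool_rot: [0.338, -0.137, 0.93, 0.05]
contact_force: [-39.2, -5.4, -22.0]
opening: 81.2
gripper_force: 0.0
```

```bash
cat >look.py <<'E'
from t2 import *
import sys
ims=[]
for cam,(u,v) in(("scene",(300,250)),("top",(280,245))):
    d=snapshot(cam);ims.append(cv2.resize(d["pixels"][v-75:v+75,u-50:u+50,::-1],(400,600),interpolation=cv2.INTER_CUBIC))
    print([(np.round(r["at"],1),round(r["score"],2)) for r in pinpoint("sleeve",cam)[:2]])
    p=cloud(d).reshape(-1,3);p=p[~np.isnan(p[:,0])]
    q=np.c_[(p[:,:2]-[588,171])@np.c_[c,yv],p[:,2]]
    m=q[(abs(q[:,0])<45)&(abs(q[:,1])<45)&(q[:,2]>64)&(q[:,2]<78)]
    if len(m):print("rim",len(m),m.min(0).round(1),m.max(0).round(1))
    print("knob",[(np.round(r["at"],1),round(r["score"],2)) for r in pinpoint("knob",cam)[:1]])
cv2.imwrite(sys.argv[1],np.hstack(ims));print(s["q"].round(2))
E
python3 look.py pics/s5.png
```

```text
[(array([592.9, 172.7,  11.7]), 0.8)]
rim 45 [  2.1 -21.7  64.1] [23.8 15.  75. ]
knob [(array([562.3, 164.5, 261.8]), 0.91)]
[(array([591.8, 170. ,  10.1]), 0.53)]
rim 63 [-17.1 -20.2  64.4] [11.4 21.5 76.9]
knob [(array([561.5, 159.3, 260.6]), 0.92)]
[ 0.13  0.43 -0.54  2.42  2.61  0.43 -1.  ]
```

View pics/s5.png

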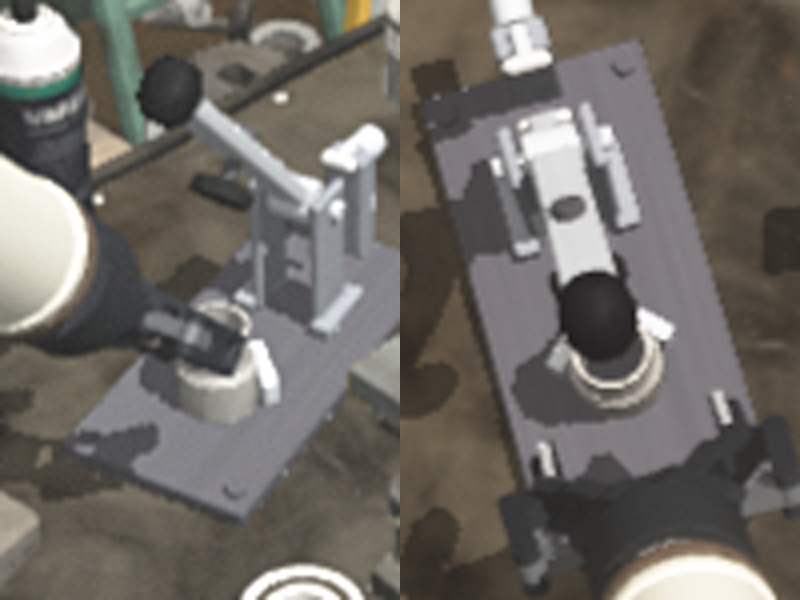

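```bash
python3 - <<'E'
from h import *
s=monitor.observe();print({k:np.round(v,4).tolist() for k,v in s.items()})
E
```

```text
{'t': 16.3667, 'q': [0.1292, 0.4342, -0.5343, 2.4243, 2.6153, 0.4291, -0.9978], 'joint_velocities': [-0.0027, 0.0146, 0.0029, -0.0038, -0.0001, -0.0031, 0.0033], 'joint_efforts': [0.1063, -37.4197, -4.7444, -13.6985, 0.7573, 2.8393, -0.0047], 'tcp_pos': [439.2614, 126.2361, 226.6569], 'tool_rot': [0.338, -0.1371, 0.9298, 0.0496], 'contact_force': [0.242, -0.3565, 0.7507], 'torque': [-0.1739, 0.64, 0.0312], 'gripper_force': 0.0, 'opening': 81.5445}
```

```bash
cat >t4.py <<'E'
from t2 import *
q0=np.array(s["q"])
W=[((545,112,150),-3,40,9,155),((550,90,240),-35,32,10,155),((540,110,300),-30,12,10,155),((559,162,310),0,0,9,155)]
for g,psi,t,n,L in W:
    T=ori(psi,t);P=np.array(g)-L*T.as_matrix()[:,2];co,q0=ik(P,T,1,[q0]);print(np.round(g),round(co,3),q0.round(2))
plan(None,W[:2])
E
python3 t4.py
```

```text
[545 112 150] 0.0 [-0.05  0.32 -0.38  2.36  2.05  0.4  -0.81]
[550  90 240] 0.0 [-0.29  0.2  -0.22  2.09  0.84  0.74 -0.14]
[540 110 300] 0.0 [-0.11  0.17 -0.26  1.87  0.24  0.98  0.57]
[559 162 310] 0.0 [-0.03  0.31 -0.37  1.66  0.12  1.19  1.15]
from [439.3 126.2 226.7] z [ 0.615  0.185 -0.767]
TCP [445.5 117.2 268.7] max 0.005744562646538029 2.2
dp [[-0.003,-0.001,-0.003],[-0.004,-0.001,-0.004],[-0.003,-0.001,-0.003],[-0.003,-0.002,-0.003],[-0.004,-0.001,-0.003],[-0.003,-0.001,-0.004],[-0.004,-0.001,-0.003],[-0.003,-0.001,-0.003],[-0.004,-0.001,-0.003]]
turn [[0.025,-0.0,0.029],[0.024,-0.0,0.03],[0.025,-0.0,0.029],[0.024,-0.0,0.03],[0.025,-0.0,0.029],[0.024,-0.0,0.029],[0.025,-0.0,0.03],[0.025,-0.001,0.029],[0.024,0.0,0.03]]
TCP [482.7 137.1 371.4] max 0.011789826122551595 3.3
dp [[-0.009,0.002,-0.006],[-0.01,0.003,-0.005],[-0.008,0.002,-0.006],[-0.009,0.003,-0.006],[-0.009,0.003,-0.007],[-0.008,0.003,-0.006],[-0.008,0.004,-0.007],[-0.008,0.003,-0.007],[-0.007,0.004,-0.008],[-0.008,0.004,-0.007]]
turn [[0.033,0.014,0.045],[0.033,0.013,0.045],[0.033,0.014,0.046],[0.033,0.014,0.045],[0.032,0.013,0.045],[0.033,0.014,0.045],[0.033,0.013,0.045],[0.033,0.014,0.046],[0.033,0.014,0.045],[0.033,0.013,0.045]]
```

Request:
arm_command(dp=[[-0.003,-0.001,-0.003],[-0.004,-0.001,-0.004],[-0.003,-0.001,-0.003],[-0.003,-0.002,-0.003],[-0.004,-0.001,-0.003],[-0.003,-0.001,-0.004],[-0.004,-0.001,-0.003],[-0.003,-0.001,-0.003],[-0.004,-0.001,-0.003]], turn=[[0.025,0,0.029],[0.024,0,0.03],[0.025,0,0.029],[0.024,0,0.03],[0.025,0,0.029],[0.024,0,0.029],[0.025,0,0.03],[0.025,0,0.029],[0.024,0,0.03]], jaw=[0.95,0.95,0.8,0.6,0.4,0.2,0,0,0])

```text
t: 17.12
tcp_pos: [445.5, 117.1, 268.3]
tool_rot: [0.341, 0.025, 0.94, -0.009]
contact_force: [-0.0, -1.4, -0.2]
opening: 0.0
gripper_force: 0.0
```

```bash
sed -i 's/^W=.*/W=[((540,50,240),-35,32,10,155),((540,70,330),-25,10,10,155),((560.5,162,320),0,0,9,155)]/;s/W\[:2\]/W/' t4.py; python3 t4.py
```

```text
[540  50 240] 0.0 [-0.23  0.16 -0.19  2.15  0.83  0.68 -0.07]
[540  70 330] 0.0 [-0.07  0.12 -0.18  1.84  0.15  1.04  0.82]
[560. 162. 320.] 0.0 [-0.04  0.3  -0.35  1.65  0.11  1.21  1.15]
from [445.5 117.1 268.3] z [ 0.64  -0.035 -0.767]
TCP [472.7  97.1 371.4] max 0.011445523142259596 3.3
dp [[-0.009,-0.002,-0.006],[-0.009,-0.002,-0.006],[-0.008,-0.001,-0.006],[-0.009,-0.001,-0.007],[-0.009,-0.001,-0.006],[-0.008,-0.001,-0.007],[-0.009,-0.001,-0.006],[-0.009,-0.001,-0.007],[-0.008,0.0,-0.007],[-0.008,-0.0,-0.006]]
turn [[0.033,0.013,0.045],[0.032,0.014,0.045],[0.033,0.013,0.045],[0.033,0.014,0.046],[0.033,0.013,0.045],[0.032,0.013,0.045],[0.033,0.014,0.045],[0.033,0.013,0.045],[0.032,0.014,0.045],[0.033,0.013,0.045]]
TCP [515.6  81.4 482.6] max 0.012767145334803704 2.4
dp [[-0.01,0.001,-0.007],[-0.009,0.001,-0.008],[-0.009,0.001,-0.007],[-0.009,0.001,-0.009],[-0.009,0.001,-0.008],[-0.008,0.0,-0.009],[-0.008,0.001,-0.009],[-0.007,0.001,-0.01],[-0.008,-0.0,-0.009],[-0.006,0.0,-0.01]]
turn [[-0.006,0.038,-0.016],[-0.007,0.039,-0.017],[-0.006,0.038,-0.016],[-0.006,0.038,-0.016],[-0.006,0.039,-0.017],[-0.007,0.038,-0.016],[-0.006,0.038,-0.016],[-0.006,0.038,-0.017],[-0.007,0.039,-0.016],[-0.006,0.038,-0.016]]
TCP [560.5 162.  475. ] max 0.011224972160321825 3.0
dp [[-0.001,0.01,0.001],[-0.001,0.011,0.001],[-0.001,0.01,0.001],[-0.002,0.01,0.001],[-0.003,0.01,0.001],[-0.003,0.009,0.001],[-0.004,0.01,0.001],[-0.004,0.009,0.001],[-0.005,0.01,0.001]]
turn [[-0.004,0.019,-0.048],[-0.004,0.019,-0.049],[-0.005,0.019,-0.048],[-0.004,0.019,-0.049],[-0.004,0.019,-0.048],[-0.004,0.02,-0.048],[-0.005,0.019,-0.049],[-0.004,0.019,-0.048],[-0.004,0.019,-0.049]]
```

Request:
arm_command(dp=[[-0.009,-0.002,-0.006],[-0.009,-0.002,-0.006],[-0.008,-0.001,-0.006],[-0.009,-0.001,-0.007],[-0.009,-0.001,-0.006],[-0.008,-0.001,-0.007],[-0.009,-0.001,-0.006],[-0.009,-0.001,-0.007],[-0.008,0,-0.007],[-0.008,0,-0.006]], turn=[[0.033,0.013,0.045],[0.032,0.014,0.045],[0.033,0.013,0.045],[0.033,0.014,0.046],[0.033,0.013,0.045],[0.032,0.013,0.045],[0.033,0.014,0.045],[0.033,0.013,0.045],[0.032,0.014,0.045],[0.033,0.013,0.045]], jaw=[0,0,0,0,0,0,0,0,0,0])

```text
t: 17.95
tcp_pos: [472.7, 97.3, 371.2]
tool_rot: [0.263, 0.289, 0.917, -0.083]
contact_force: [0.4, -0.1, -0.4]
opening: 0.1
gripper_force: 0.0
```

Request:
arm_command(dp=[[-0.01,0.001,-0.007],[-0.009,0.001,-0.008],[-0.009,0.001,-0.007],[-0.009,0.001,-0.009],[-0.009,0.001,-0.008],[-0.008,0,-0.009],[-0.008,0.001,-0.009],[-0.007,0.001,-0.01],[-0.008,0,-0.009],[-0.006,0,-0.01]], turn=[[-0.006,0.038,-0.016],[-0.007,0.039,-0.017],[-0.006,0.038,-0.016],[-0.006,0.038,-0.016],[-0.006,0.039,-0.017],[-0.007,0.038,-0.016],[-0.006,0.038,-0.016],[-0.006,0.038,-0.017],[-0.007,0.039,-0.016],[-0.006,0.038,-0.016]], jaw=[0,0,0,0,0,0,0,0,0,0])

```text
t: 18.78
tcp_pos: [515.4, 80.8, 482.6]
tool_rot: [0.084, 0.215, 0.973, -0.018]
contact_force: [-0.4, 0.1, 0.1]
opening: 0.1
gripper_force: 0.0
```

```bash
cat >t5.py <<'E'
from t2 import *
print(s["q"].round(2))
# above the ball, L=173 = fingertips
plan(None,[((559.3,162.3,300),10,0,10,173)])
E
python3 t5.py; python3 look.py pics/s6.png
```

```text
[ 0.08  0.14 -0.36  1.84  0.18  1.05  0.78]
from [515.4  80.8 482.6] z [ 0.156 -0.072 -0.985]
TCP [559.3 162.3 473. ] max 0.009899494936611665 3.6
dp [[-0.0,0.009,0.001],[-0.001,0.009,0.001],[-0.002,0.009,0.001],[-0.002,0.009,0.001],[-0.003,0.009,0.001],[-0.003,0.009,0.002],[-0.004,0.008,0.001],[-0.004,0.009,0.001],[-0.005,0.008,0.001],[-0.005,0.007,0.001]]
turn [[-0.005,0.017,-0.061],[-0.005,0.016,-0.061],[-0.006,0.017,-0.06],[-0.005,0.017,-0.061],[-0.005,0.016,-0.061],[-0.005,0.017,-0.061],[-0.005,0.017,-0.06],[-0.006,0.016,-0.061],[-0.005,0.017,-0.061],[-0.005,0.017,-0.061]]
[(array([594.6, 174.8,  12.8]), 0.74)]
rim 122 [-19.7 -22.3  64.1] [25.3 21.1 76.2]
knob [(array([560.5, 162.8, 264. ]), 0.55)]
[]
knob []
[ 0.08  0.14 -0.36  1.84  0.18  1.05  0.78]
```

The sleeve's rim is centred in the vee at nest x≈+2.8, y≈-0.6. Next I'll go above the ball.

Request:
arm_command(dp=[[0,0.009,0.001],[-0.001,0.009,0.001],[-0.002,0.009,0.001],[-0.002,0.009,0.001],[-0.003,0.009,0.001],[-0.003,0.009,0.002],[-0.004,0.008,0.001],[-0.004,0.009,0.001],[-0.005,0.008,0.001],[-0.005,0.007,0.001]], turn=[[-0.005,0.017,-0.061],[-0.005,0.016,-0.061],[-0.006,0.017,-0.06],[-0.005,0.017,-0.061],[-0.005,0.016,-0.061],[-0.005,0.017,-0.061],[-0.005,0.017,-0.06],[-0.006,0.016,-0.061],[-0.005,0.017,-0.061],[-0.005,0.017,-0.061]], jaw=[0,0,0,0,0,0,0,0,0,0])

```text
t: 19.92
tcp_pos: [558.8, 163.4, 472.8]
tool_rot: [0.001, -0.089, 0.996, -0.001]
contact_force: [0.6, -0.0, 0.4]
opening: -0.1
gripper_force: 0.0
```

```bash
cat >t5.py <<'E'
from t2 import *
print(s["q"].round(2))
def B(th,up=0):
    f=np.radians(50)-th;v=np.array([588,171])+(105-210*np.cos(f))*c
    return (v[0],v[1],12.3+88+210*np.sin(f)+18+up)
ths=np.linspace(0,.86,19)
st=plan(None,[(B(0,3),12,0,3,173)])
print("ARC")
P,Q=st;dps=[]
Qf=ori(12,0)
for t in ths[1:]:
    d=Qf.inv().apply(np.array(B(t))-[0,0,-173]*0+np.array([0,0,173])-P).round(0);P=P+Qf.apply(d);dps.append((d/1000).tolist())
print(dps[:9]);print(dps[9:]);print(B(.86),P)
E
python3 t5.py
```

```text
[ 0.04  0.32 -0.47  1.65  0.16  1.21  1.29]
from [558.8 163.4 472.8] z [ 0.003 -0.001 -1.   ]
TCP [559.3 162.3 455.2] max 0.00608276253029822 0.6
dp [[-0.0,-0.0,0.006],[-0.0,-0.001,0.006],[-0.0,-0.0,0.006]]
turn [[-0.001,0.001,-0.01],[-0.0,0.001,-0.011],[-0.001,0.0,-0.01]]
ARCTraceback (most recent call last):
  File "t5.py", line 12, in <module>
    d=Qf.inv().apply(np.array(B(t))-[0,0,-173]*0+np.array([0,0,173])-P).round(0);P=P+Qf.apply(d);dps.append((d/1000).tolist())
                     ~~~~~~~~~~~~~~^~~~~~~~~~~~~
ValueError: operands could not be broadcast together with shapes (3,) (0,)
```

```bash
sed -i 's/-\[0,0,-173\]\*0//' t5.py; python3 t5.py|tail -3
```

```text
[[0.007, -0.001, 0.009], [0.007, -0.0, 0.007], [0.007, -0.001, 0.008], [0.007, -0.001, 0.007], [0.006, -0.0, 0.008], [0.006, -0.001, 0.008], [0.005, -0.0, 0.009], [0.005, -0.0, 0.009], [0.004, -0.001, 0.009]]
[[0.004, -0.0, 0.009], [0.004, -0.0, 0.009], [0.003, -0.001, 0.01], [0.003, 0.0, 0.009], [0.002, -0.0, 0.01], [0.002, -0.0, 0.01], [0.001, -0.0, 0.01], [0.001, -0.001, 0.01], [0.0, 0.0, 0.01]]
(np.float64(487.55068738474654), np.float64(140.4811653918443), np.float64(120.95950036397733)) [488.08582003 140.12170833 293.82808221]
```

Request:
arm_command(dp=[[0,0,0.006],[0,-0.001,0.006],[0,0,0.006]], turn=[[0,0.001,-0.01],[0,0.001,-0.011],[0,0,-0.01]], jaw=[0,0,0])

```text
t: 20.17
tcp_pos: [559.0, 160.9, 454.5]
tool_rot: [0.001, -0.102, 0.995, -0.001]
contact_force: [-0.8, -0.7, -0.0]
opening: 0.3
gripper_force: 0.0
```

Request:
arm_command(dp=[[0.006,0,0.009],[0.007,0,0.007],[0.007,-0.001,0.008],[0.007,-0.001,0.007],[0.006,0,0.008],[0.006,-0.001,0.008],[0.005,0,0.009],[0.005,0,0.009],[0.004,-0.001,0.009]], turn=[[0,0,0],[0,0,0],[0,0,0],[0,0,0],[0,0,0],[0,0,0],[0,0,0],[0,0,0],[0,0,0]], jaw=[0,0,0,0,0,0,0,0,0])

```text
t: 20.92
tcp_pos: [508.1, 146.7, 381.0]
tool_rot: [0.001, -0.102, 0.995, -0.001]
contact_force: [-0.9, -0.7, 1.8]
opening: 0.0
gripper_force: 0.5
```

```bash
sed -i '/^st=/,$d' t5.py; cat >>t5.py <<'E'
print(s["contact_force"],s["tcp_pos"],"expected",np.array(B(ths[9]))+[0,0,173])
for cam in("scene","top"):
    snapshot(cam);print([(np.round(r["at"],1),round(r["score"],2)) for r in pinpoint("knob",cam)[:2]], "ball exp",np.array(B(ths[9]))-[0,0,18])
E
python3 t5.py
```

```text
[ 0.06  0.31 -0.47  1.88  0.17  0.99  1.29]
[-0.92685939 -0.73974788  1.79108388] [508.06051572 146.65843643 380.97725503] expected [506.90159867 146.36042176 381.25324273]
[(array([505.5, 146.8, 189.7]), 0.82)] ball exp [506.90159867 146.36042176 190.25324273]
[] ball exp [506.90159867 146.36042176 190.25324273]
```

The ball is following as expected, so I'll continue through the catch.

Request:
arm_command(dp=[[0.005,0,0.009],[0.004,0,0.009],[0.003,-0.001,0.01],[0.003,0,0.009],[0.002,0,0.01],[0.002,0,0.01],[0.001,0,0.01],[0.001,-0.001,0.01],[0,0,0.009],[0,0,0]], turn=[[0,0,0],[0,0,0],[0,0,0],[0,0,0],[0,0,0],[0,0,0],[0,0,0],[0,0,0],[0,0,0],[0,0,0]], jaw=[0,0,0,0,0,0,0,0,0,0])

```text
t: 21.95
tcp_pos: [488.4, 140.0, 293.9]
tool_rot: [0.0, -0.102, 0.995, -0.001]
contact_force: [-0.4, -0.8, 1.5]
opening: -0.3
gripper_force: 0.6
```

```bash
sed -i 's/ths\[9\]/.87/g' t5.py; python3 t5.py
```

```text
[ 0.04  0.4  -0.44  2.    0.24  0.79  1.23]
[-0.41249711 -0.78628242  1.49072767] [488.39492273 140.04999046 293.85541548] expected [487.535287  140.4764864 291.8595708]
[(array([489.7, 144. , 102.6]), 0.96)] ball exp [487.535287  140.4764864 100.8595708]
[(array([460.2, 346.8,  -2.2]), 0.71)] ball exp [487.535287  140.4764864 100.8595708]
```

Probably latched. I'll retreat straight up and check that it stays down.

Request:
arm_command(dp=[[0,0,-0.005],[0,0,-0.015],[0,0,-0.02],[0,0,-0.02],[0.01,0,-0.02],[0.01,0.01,-0.02],[0.01,0.02,-0.02],[0,0.03,-0.01],[0,0.03,0],[0,0,0]], turn=[[0,0,0],[0,0,0],[0,0,0],[0,0,0],[0,0,0],[0,0,0],[0,0,0],[0,0,0],[0,0,0],[0,0,0]], jaw=[0,0,0,0,0,0,0,0,0,0])

```text
t: 22.98
tcp_pos: [438.7, 228.5, 428.3]
tool_rot: [0.004, -0.106, 0.994, 0.002]
contact_force: [0.4, 0.2, -0.1]
opening: -0.3
gripper_force: 0.0
```

```bash
python3 t5.py; python3 look.py pics/s7.png; python3 - <<'E'
from h import *
for n in("piston","spray","spring"): 
    print(n,[(np.round(r["at"],1),round(r["score"],2)) for cam in("scene","top") for r in pinpoint(n,cam)[:1]])
E
```

```text
[-0.03  0.2  -0.56  1.9   0.12  1.06  1.13]
[ 0.44255545  0.17595114 -0.11712718] [438.72806898 228.52045297 428.28945524] expected [487.535287  140.4764864 291.8595708]
[(array([492.1, 139.1, 103.9]), 0.59)] ball exp [487.535287  140.4764864 100.8595708]
[(array([493.3, 140.9, 100.2]), 0.95), (array([586.5, 169.9,  12.5]), 0.67)] ball exp [487.535287  140.4764864 100.8595708]
[(array([594.7, 173.4,  11.1]), 0.73)]
rim 70 [-18.7 -21.7  64.1] [18.7  4.3 77.6]
knob [(array([488.4, 143.5, 104.2]), 0.87)]
[(array([588.1, 169.2,  10.6]), 0.58)]
rim 34 [-12.2 -20.2  64.3] [18.1 21.5 77.9]
knob [(array([491.7, 138.2, 100.9]), 0.58)]
[-0.03  0.2  -0.56  1.91  0.13  1.06  1.14]
piston [(array([521.9, 387. ,  -5.6]), 0.74)]
spray [(array([609.9, 366.5,  -2.5]), 0.56)]
spring [(array([461.5, 345.2,  -1.2]), 0.75)]
```

View pics/s7.png

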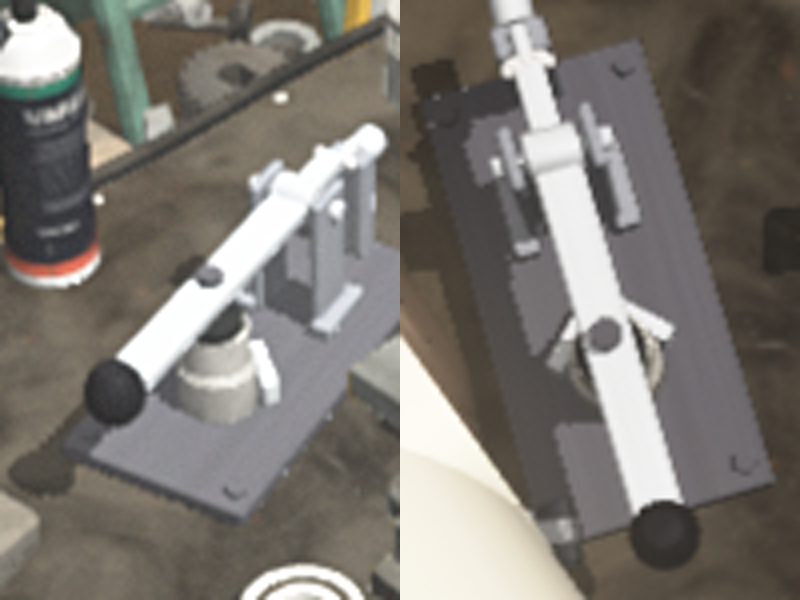

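The crops show the arm level with its foot on the sleeve's top. The sleeve is upright in the vee, the bystanders haven't moved and the robot is clear.

```bash
python3 -c "
from plant import job_done
print(job_done())"
```

```text
the job is handed in; nothing more can be done
None
```

I handed the job in at about 23 s of the 58 s allowed. The sleeve stands upright against the vee stop with the clamp arm caught level on it, the piston, spray can and spring have not moved, and the robot is clear. Backing out after release, joint 4 read 2.424 rad against its listed 2.42 limit; I don't know if that counts as passing its range.

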